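# Load the coating machine with chocolate centres

## Task

Use the scoop to move every chocolate centre from the shallow tray into the coating machine's open hopper; the gripper's fingers must never touch the chocolate. Then shut the hopper lid fully, and only after that throw the machine's switch lever right over to on (towards the hopper). Finish with the scoop lying flat on the dark steel rest plate, level and in the middle of it, and leave the other things on the counter as they are.

Things in the scene. Friction and masses are not known exactly. Their poses are not given: they have to be found in the camera images.
- scoop: Steel hand scoop, 0.16 kg, lying flat on the rest plate. Origin: centre of the pan's underside; +x to the open nose, +z up. Flat pan 85 mm long (x -42.5 to 42.5), 70 mm wide outside, 64 mm inside; floor 1.4 mm thick, side walls 26 mm high from x = -42 to 22 (the front 20 mm is a bare lip), back wall 40 mm high at x = -42 with a 26 mm wide neck on it up to 68 mm.
- scoop_grip (a point): Grip point in the scoop's black bar handle: scoop frame x = -85 mm, y = 0, 58 mm above the underside. The bar is level, 16 mm wide (y), 30 mm high, and runs along x from -42 to -147 mm. Grip it across y.
- scoop_mid (a point): Middle of the scoop's length as seen from above: scoop frame x = -50 mm, y = 0, on its underside.
- rest: Flat dark steel rest plate on the counter, 220 mm (x) by 110 mm (y), 4 mm thick, fixed. Origin: centre of its underside.
- tray: Shallow open aluminium tray, fixed, outside 140 mm (x) by 292 mm (y at the rim) by 30 mm high. Long side walls upright, 5 mm thick (130 mm apart inside); the two end walls flare outward, 40 degrees off upright, from y = +-122 mm at the inner floor to +-141 mm at the rim. Inner floor 5 mm above its underside. Origin: centre of its underside.
- machine: Low white plinth of the coating machine, fixed, 180 mm (x) by 190 mm (y) by 45 mm high, origin in the middle of its underside under the hopper. Its x axis points from the switch (at the front) to the lid hinge (at the back). A step 100 mm wide and 35 mm high stands out in front to x = -200 mm and carries the switch.
- hopper: Open steel hopper on the plinth, fixed to the machine with the same axes: outside 150 mm (x) by 170 mm (y) by 90 mm high, walls 4 mm. Origin: centre of its underside, 45 mm above the counter; rim 135 mm above the counter.
- lid (a joint): Angle of the hopper lid (rad): 0 fully shut, 1.9 fully open. Stiff hinge along the hopper's +x rim; the lid stays where it is put.
- lid_hinge (a point): Middle of the lid's hinge line, on the back (+x) rim of the hopper; the hinge axis is the machine's y. The lid is a steel plate 150 mm (from the hinge) by 170 mm by 6 mm; a black knob stands 35 mm off its outer face, 120 mm from the hinge.
- lever (a joint): Angle of the switch lever (rad): 0 off (leaning away from the hopper), 1.0 fully on (leaning to the hopper). It stays where it is put; about 1 N moves it.
- lever_tip (a point): Centre of the black ball, 26 mm in diameter, at the lever's upper end. The lever is 70 mm long; it pivots about the machine's y axis at machine x = -145 mm, 57 mm above the counter; upright at 0.5 rad.
- centre0: Round dark chocolate centre, 27 mm across and 24 mm tall, edges bevelled, 15 g. Origin at its middle. Five to seven of the seven are present.
- centre1: Round dark chocolate centre, 27 mm across and 24 mm tall, edges bevelled, 15 g. Origin at its middle. Five to seven of the seven are present.
- centre2: Round dark chocolate centre, 27 mm across and 24 mm tall, edges bevelled, 15 g. Origin at its middle. Five to seven of the seven are present.
- centre3: Round dark chocolate centre, 27 mm across and 24 mm tall, edges bevelled, 15 g. Origin at its middle. Five to seven of the seven are present.
- centre4: Round dark chocolate centre, 27 mm across and 24 mm tall, edges bevelled, 15 g. Origin at its middle. Five to seven of the seven are present.
- centre5: Round dark chocolate centre, 27 mm across and 24 mm tall, edges bevelled, 15 g. Origin at its middle. Five to seven of the seven are present.
- centre6: Round dark chocolate centre, 27 mm across and 24 mm tall, edges bevelled, 15 g. Origin at its middle. Five to seven of the seven are present.
- egg_a: Cream half-egg shell, 72 mm across, 36 mm high, loose; leave it alone.
- egg_b: Smaller cream half-egg shell, 60 mm across, 30 mm high, loose; leave it alone.
- disc: Brown chocolate disc, 70 mm across, 12 mm thick, loose; leave it alone.
- beaker: Empty steel beaker, 76 mm across, 85 mm high, loose; leave it alone.
- flask: Green glass flask with a brown cap, 56 mm across, 150 mm high, loose; leave it alone.

How it is judged:
On the way, in this order (a step that is already met when the one before it is completed fails the run):
1. every centre is in the hopper (x of centre0 in the frame of hopper between -0.075 and 0.075 m and y of centre0 in the frame of hopper between -0.085 and 0.085 m and z of centre0 in the frame of hopper between 0 and 0.085 m and x of centre1 in the frame of hopper between -0.075 and 0.075 m and y of centre1 in the frame of hopper between -0.085 and 0.085 m and z of centre1 in the frame of hopper between 0 and 0.085 m and x of centre2 in the frame of hopper between -0.075 and 0.075 m and y of centre2 in the frame of hopper between -0.085 and 0.085 m and z of centre2 in the frame of hopper between 0 and 0.085 m and x of centre3 in the frame of hopper between -0.075 and 0.075 m and y of centre3 in the frame of hopper between -0.085 and 0.085 m and z of centre3 in the frame of hopper between 0 and 0.085 m and x of centre4 in the frame of hopper between -0.075 and 0.075 m and y of centre4 in the frame of hopper between -0.085 and 0.085 m and z of centre4 in the frame of hopper between 0 and 0.085 m and x of centre5 in the frame of hopper between -0.075 and 0.075 m and y of centre5 in the frame of hopper between -0.085 and 0.085 m and z of centre5 in the frame of hopper between 0 and 0.085 m and x of centre6 in the frame of hopper between -0.075 and 0.075 m and y of centre6 in the frame of hopper between -0.085 and 0.085 m and z of centre6 in the frame of hopper between 0 and 0.085 m), for 0.3 s.
2. the lid is fully shut over them (all of step 1 and value of joint lid below 0.05 rad), for 0.2 s.
3. the switch is thrown on (value of joint lid below 0.05 rad and value of joint lever above 0.85 rad), for 0.2 s.
At the end, for the whole second after the job is handed in: All centres lie inside the hopper below its rim, the lid is shut (within 0.05 rad), the lever is on (above 0.85 rad), and the scoop lies flat on the rest plate, its middle (scoop_mid) within 45 mm of the plate's middle, at rest (all of step 1 and all of step 3 and horizontal distance between scoop_mid and rest below 0.045 m and z of scoop in the frame of rest below 0.012 m and angle between scoop's own z axis and vertical below 0.15 rad and linear speed of scoop below 0.02 m/s); the robot touches nothing.
It fails at once if the fingers touch a centre (contact force between the fingers and centre0 above 1 N or contact force between the fingers and centre1 above 1 N or contact force between the fingers and centre2 above 1 N or contact force between the fingers and centre3 above 1 N or contact force between the fingers and centre4 above 1 N or contact force between the fingers and centre5 above 1 N or contact force between the fingers and centre6 above 1 N).
It fails at once if the switch is turned on while the lid is open (value of joint lever above 0.5 rad and value of joint lid above 0.15 rad).
It fails at once if another thing on the counter is pushed aside by more than 3 cm (distance of any of egg_a, egg_b, disc, beaker, flask from where it was at the start of the episode above 0.03 m).
Of centre0, centre1, centre2, centre3, centre4, centre5, centre6 only 5 to 7 are there at a start; the rules pass over those that are not, and their reading is None.
At some moment in a run one of scoop may be knocked a few centimetres aside while the robot is not near it.
It also fails if it takes over 210 s, if anything falls off the work surface, if the arm or the gripper's body presses on something with over 40 N, if the wrist force passes 120 N, or if a joint passes its speed limit or range.

## Robot

A 6-joint arm with a two-finger parallel gripper is mounted at the origin on the work surface. World frame = base frame: x ahead of the robot, y to its left, z up, the work surface at z = 0. Lengths are in m, angles in rad, forces in N, time in s.
With the tool pointing down it reaches from about 0.225 to 0.875 m from the base axis. Payload 3.4 kg.
Tool frame: the origin (TCP) lies at the very end of the fingers, on their centre line; the grasp point (between the pads) lies 19 mm behind it; z points along the fingers, y is the line along which they close (so a half turn about z gives the same grasp; the last joint's range is limited). The gripper opens to 85 mm and grips with 20 to 120 N. Pads are 22 mm wide; open, the fingers measure 114 mm over their backs; the gripper's body (76 mm by 85 mm) begins 54 mm behind the grasp point. The pads swing forward as they close: fully open they stand 13 mm farther back than shut.
Start: joints at [1.031, 0.276, 1.505, -0, 1.361, -0.121], TCP at [0.234, 0.525, 0.231] pointing down, gripper open.
Joint ranges: [-2.89, 2.89], [-0.75, 2.08], [0.22, 2.7], [-1.18, 4.32], [0.11, 2.71], [-2.7, 2.7]. Speed limits (rad/s): [2.57, 2.57, 3.14, 3.14, 3.14, 3.14].

## Interface

Orientations are given as a rotation vector (axis times angle).
In Python, from bench import observe, grab_frame, calibration, manip gives the robot as it stands. The module is installed in compiled form; this text tells all that it offers.
- The arm moves only by the shell command python3 -m creep 'ROWS' [OPENING] [FORCE]. ROWS is JSON, a list of rows, each an object with "dp": the shift along the tool's x, y, z normalised to -1 to 1, where 1 is 150 mm, a list of three; "delta_rot": the turn, a rotation vector about the tool's x, y, z normalised to -1 to 1, where 1 is pi/2 rad, a list of three. In form: [{"dp": [x, y, z], "delta_rot": [wx, wy, wz]}, ...]. A call has exactly 5 rows; each row shifts and turns the commanded pose from where the row before left it, along the tool's axes as they then stand; what a row does not reach is not made up. A row lasts 1/8 s, in which the tool goes at most 62.5 mm and 10.7 degrees, less where a joint would pass 70% of its speed; a pose out of reach is approached as far as the arm can. A call with a number of a shift or a turn outside -1 to 1 is refused whole. A call with a gripper value outside its range is refused whole. OPENING is the opening, from 0 (shut) to 1 (fully open), set as the call begins (- or left out, the last holds). The fingers move at their own pace and stop on an object; FORCE is the grip in N (left out, the last holds). Time passes only in rows, so rows that do not move let the fingers close, or fill a call up. It gives the time, the measured TCP pose, the force, the opening and the grip force at its end, in the units of the state.
- observe(): the state, without advancing time (a new reading comes with each control period).
- grab_frame(name): name is "scene" or "top" or "wrist"; returns the picture (400x640x3 uint8, red, green, blue); there is no depth.
- calibration(name): a dict with "fx", "fy", "cx", "cy" (pixels), "xyz" and "orientation" of the camera in the world. Camera axes: x right, y down, z forward; pixel columns grow to the right and rows downward; lengths in m; the calibration is good to about 2 mm. A picture is of the moment at which its call begins: read the wrist's pose just before it. calibration takes no time and is no camera call; for the wrist camera it gives the pose at the moment of the call.
- manip.finish_job(): hands the job in; it is judged then, once.
The state is a dict: "time_s": time; "joint_positions": joint angles; "joint_vel": joint speeds; "effort": joint torques, N m; "ee_pos": TCP position; "eef_rot": TCP orientation; "wrist_force": force on the tool from outside, world axes, zero at the start; "moment": the same for the moment, N m; "opening": opening from 0.0 (shut) to 1.0 (fully open); "grip_force": force on a finger pad.
Only numpy, scipy, OpenCV 4.12 (cv2) and the standard library are available. Lean on these libraries where they do the work, as an engineer would, in place of code of your own. Each camera call takes 0.05 s, during which the arm holds its last target. There are 200 camera calls.

## Working session

There is one attempt and no reset: what is moved stays moved. The work goes in short steps, Python scripts to look and compute and a shell command to move; the robot and the scene stay as the last step left them, time stands still between calls to the robot, and variables do not carry over. Pictures are saved under pics/ and viewed, at most 14 in all, crops included, and the job is handed in when it is done.

```bash
mkdir -p pics
python3 - <<'E'
from bench import *
import cv2
print(observe())
for n in("scene","top","wrist"):
    print(n,calibration(n)); cv2.imwrite(f"pics/{n}0.png",grab_frame(n)[:,:,::-1])
E
```

```text
{'time_s': 0.0, 'joint_positions': array([ 1.03099471e+00,  2.76582506e-01,  1.50618113e+00, -8.24629355e-06,
        1.36070248e+00, -1.20986367e-01]), 'joint_vel': array([-7.71918352e-04, -8.47244181e-04,  5.66079809e-04, -7.86370146e-04,
        7.44263168e-05, -2.69821050e-04]), 'effort': array([ 2.83042928e-04, -4.16768253e+01, -2.45806342e+01, -2.53825638e-04,
        1.05503880e-02, -4.20047400e-06]), 'ee_pos': array([0.23355291, 0.52482329, 0.23042772]), 'eef_rot': array([-6.52948193e-01, -3.07237445e+00,  2.78723688e-03]), 'wrist_force': array([ 0.22741802,  0.05329323, -0.47448087]), 'moment': array([-0.01197238, -0.0315183 ,  0.02015784]), 'grip_force': 0.0, 'opening': 1.000750882939341}
scene {'fx': 463.05401752266096, 'fy': 463.05401752266096, 'cx': 311.9485118505135, 'cy': 200.64168633662436, 'xyz': array([ 1.03299165, -0.7704331 ,  0.78917918]), 'orientation': array([-2.13321122, -0.56185914,  0.30262894])}
top {'fx': 417.6175656385815, 'fy': 417.6175656385815, 'cx': 325.06714278923306, 'cy': 200.14456169421214, 'xyz': array([0.36771089, 0.03097835, 1.095926  ]), 'orientation': array([-2.19387757,  2.015584  , -0.22452068])}
wrist {'fx': 353.8004187250651, 'fy': 353.8004187250651, 'cx': 318.11241093243956, 'cy': 196.92003273403648, 'xyz': array([0.16590524, 0.55606   , 0.37351596]), 'orientation': array([2.41952073, 1.57108763, 0.23095883])}
```

View pics/top0.png

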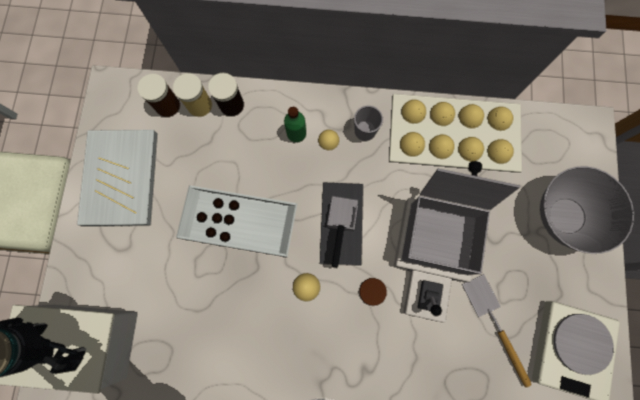

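View pics/scene0.png

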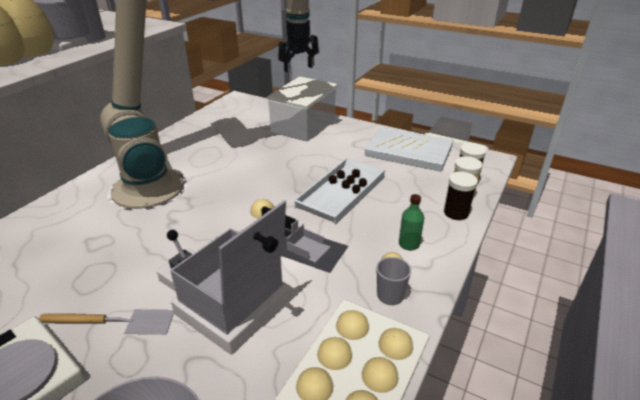

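The top view shows seven centres in the tray (around 197–238, 203–237). The scoop is on the rest plate (342,222), nose away from the robot. The machine is at (440,235), with its lever at (432,300). The scene view shows the lid open and standing up.

```bash
cat > h.py <<'E'
import numpy as np, cv2
from bench import *
from scipy.spatial.transform import Rotation as R
def snap(n,f=None):
    c=calibration(n); im=grab_frame(n)
    if f: cv2.imwrite(f"pics/{f}.png",im[:,:,::-1])
    return c,im
def ray(c,uv):
    d=R.from_rotvec(c['orientation']).apply([(uv[0]-c['cx'])/c['fx'],(uv[1]-c['cy'])/c['fy'],1]); return c['xyz'],d
def onz(c,uv,z):
    o,d=ray(c,uv); return (o+d*(z-o[2])/d[2])
def two(c1,u1,c2,u2):
    o1,d1=ray(c1,u1);o2,d2=ray(c2,u2)
    s=np.linalg.lstsq(np.c_[d1,-d2],o2-o1,rcond=None)[0]
    a,b=o1+s[0]*d1,o2+s[1]*d2; return (a+b)/2,np.linalg.norm(a-b)
def proj(c,p):
    q=R.from_rotvec(c['orientation']).inv().apply(np.array(p)-c['xyz']); return np.array([c['cx']+c['fx']*q[0]/q[2],c['cy']+c['fy']*q[1]/q[2]])
def mov(dw,turn=0):
    """world shift -> dp units; tool axes now"""
    T=R.from_rotvec(observe()['eef_rot']); return np.round(T.inv().apply(dw)/.15,3)
def st():
    s=observe(); T=R.from_rotvec(s['eef_rot']).as_matrix()
    print('t',round(s['time_s'],2),'p',s['ee_pos'].round(4),'x',T[:,0].round(3),'z',T[:,2].round(3),'F',s['wrist_force'].round(1),'op',round(s['opening'],3),'g',round(s['grip_force'],1),'q',s['joint_positions'].round(2))
E
python3 - <<'E'
from h import *
im=cv2.imread('pics/top0.png')
cv2.imwrite('pics/topc.png',cv2.resize(im[170:330,170:500],(792,384),interpolation=cv2.INTER_CUBIC))
c=calibration('top')
for n,uv,z in [('tray',(236,222),.03),('rest',(342,222),.004),('scoophandle',(336,245),.07),('hoprim',(443,237),.135),('lever',(435,310),.12),('tcp',(70,360),.23),('eggb',(306,287),.02),('disc',(373,291),.012),('beaker',(368,122),.08),('flask',(295,125),.07),('bowl',(587,210),.1),('trayeggs',(455,135),.03)]: print(n,onz(c,uv,z).round(3))
E
```

```text
tray [0.523 0.268 0.03 ]
rest [ 0.551 -0.005  0.004]
scoophandle [0.481 0.007 0.07 ]
hoprim [ 0.514 -0.237  0.135]
lever [ 0.348 -0.227  0.12 ]
tcp [0.196 0.511 0.23 ]
eggb [0.375 0.073 0.02 ]
disc [ 0.379 -0.097  0.012]
beaker [ 0.806 -0.05   0.08 ]
flask [0.785 0.139 0.07 ]
bowl [ 0.615 -0.595  0.1  ]
trayeggs [ 0.81  -0.292  0.03 ]
```

View pics/topc.png

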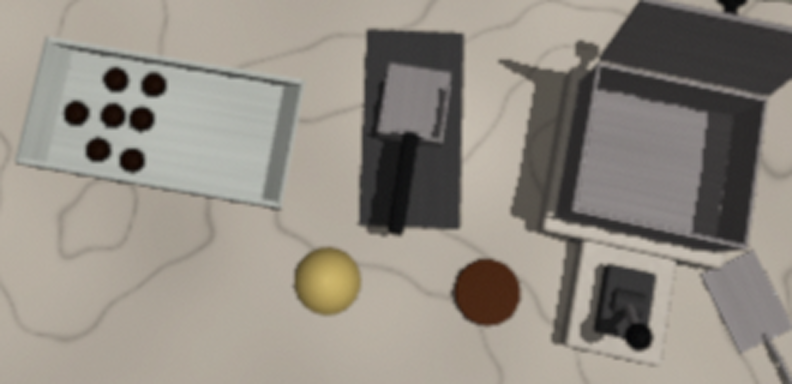

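The crop shows:
- **Tray rim corners:** (48,40), (18,163), (300,80), (280,208).
- **Scoop:** pan at (418,100), handle end at (391,232).
- **Hopper rim corners:** (600,65), (765,97), (745,245), (553,218).
- **Lever ball:** (638,337).

Run:
```python
from h import *
c=calibration('top'); f=lambda u,v,z: onz(c,(170+u/2.4,170+v/2.4),z)
tr=[f(*p,.03) for p in [(48,40),(18,163),(300,80),(280,208)]]
print('tray',np.mean(tr,0).round(3)); d=(tr[0]+tr[1]-tr[2]-tr[3])/2; print('len',np.linalg.norm(d),'yaw of +y',np.degrees(np.arctan2(d[1],d[0])))
re=[f(*p,.004) for p in [(367,29),(463,33),(459,229),(360,225)]]
print('rest',np.mean(re,0).round(3)); d=(re[0]+re[1]-re[2]-re[3])/2; print('len',np.linalg.norm(d),np.degrees(np.arctan2(d[1],d[0])))
ho=[f(*p,.135) for p in [(600,65),(765,97),(745,245),(570,215)]]
print('hop',np.mean(ho,0).round(3)); d=(ho[1]-ho[0]); print('len',np.linalg.norm(d),np.degrees(np.arctan2(d[1],d[0])),[h.round(3) for h in ho])
a,b=f(411,132,.075),f(391,234,.075);print('handle',a.round(3),b.round(3),np.degrees(np.arctan2(*(a-b)[1::-1])))
print('ball',f(638,337,.113).round(3))
im=cv2.imread('pics/top0.png'); m=(im.max(2)<60).astype('uint8'); m[:,:185]=0;m[:195]=0;m[250:]=0;m[:,250:]=0
n,l,s,ce=cv2.connectedComponentsWithStats(m)
for i in range(1,n): 
    if s[i,4]>15: print(s[i,4],ce[i].round(1),onz(c,ce[i],.026).round(3))
w=calibration('wrist');Rw=R.from_rotvec(w['orientation']).as_matrix();T=R.from_rotvec(observe()['eef_rot']).as_matrix()
print('cam in tool',(T.T@Rw).round(3),(T.T@(w['xyz']-observe()['ee_pos'])).round(3)); st()
```

```text
tray [0.527 0.265 0.03 ]
len 0.28182194431347873 yaw of +y 85.43176768162476
rest [ 0.548 -0.005  0.004]
len 0.21860304910982628 2.7333487225096795
hop [ 0.521 -0.251  0.135]
len 0.16328509109797942 -96.44575249090119 [array([ 0.604, -0.18 ,  0.135]), array([ 0.586, -0.343,  0.135]), array([ 0.441, -0.324,  0.135]), array([ 0.455, -0.157,  0.135])]
handle [ 0.531 -0.002  0.075] [0.426 0.01  0.075] -6.626619637765927
ball [ 0.347 -0.231  0.113]
71 [217.9 203. ] [0.57  0.323 0.026]
68 [233.5 205.1] [0.568 0.281 0.026]
73 [201.2 216.9] [0.529 0.36  0.026]
71 [216.5 217.8] [0.53  0.32  0.026]
71 [228.5 219.2] [0.53  0.289 0.026]
71 [210.4 232.1] [0.492 0.331 0.026]
72 [224.5 236.2] [0.484 0.293 0.026]
cam in tool [[-0.    -0.957 -0.29 ]
 [ 1.    -0.    -0.   ]
 [-0.    -0.29   0.957]] [ 0.075  0.001 -0.143]
t 0.15 p [0.2336 0.525  0.2306] x [-0.914  0.407  0.   ] z [-0.001 -0.001 -1.   ] F [0.5 0.8 0. ] op 1.003 g 0.0 q [ 1.03  0.28  1.51  0.    1.36 -0.12]
```

```bash
for i in 1 2; do python3 -m creep '[{"dp":[-0.285,-0.252,-0.013],"delta_rot":[0,0,0]},{"dp":[-0.285,-0.252,-0.013],"delta_rot":[0,0,0]},{"dp":[-0.285,-0.252,-0.013],"delta_rot":[0,0,0]},{"dp":[-0.285,-0.252,-0.013],"delta_rot":[0,0,0]},{"dp":[-0.285,-0.252,-0.013],"delta_rot":[0,0,0]}]' 1; done
for i in 1 2 3; do python3 -m creep '[{"dp":[0,0,0],"delta_rot":[0,0,0.118]},{"dp":[0,0,0],"delta_rot":[0,0,0.118]},{"dp":[0,0,0],"delta_rot":[0,0,0.118]},{"dp":[0,0,0],"delta_rot":[0,0,0.118]},{"dp":[0,0,0],"delta_rot":[0,0,0.118]}]'; done
python3 - <<'E'
from h import *
st(); c,im=snap('wrist','w1'); print(c['xyz'].round(3),c['orientation'].round(3))
E
```

```text
time_s: 0.78
ee_pos: [0.3526, 0.264, 0.241]
eef_rot: [0.652, 3.073, 0.0]
wrist_force: [0.9, -0.1, 0.0]
opening: 1.001
grip_force: 0.0
time_s: 1.4
ee_pos: [0.4711, 0.0044, 0.2508]
eef_rot: [0.654, 3.073, 0.001]
wrist_force: [0.9, -1.0, 0.3]
opening: 0.996
grip_force: 0.0
time_s: 2.02
ee_pos: [0.4704, 0.0061, 0.2505]
eef_rot: [-1.965, -2.45, 0.0]
wrist_force: [-0.3, -0.1, -0.5]
opening: 1.003
grip_force: 0.0
time_s: 2.65
ee_pos: [0.4704, 0.0062, 0.2505]
eef_rot: [-2.853, -1.314, 0.001]
wrist_force: [0.8, -0.1, 0.5]
opening: 1.0
grip_force: 0.0
time_s: 3.28
ee_pos: [0.4704, 0.0062, 0.2505]
eef_rot: [-3.14, 0.1, 0.001]
wrist_force: [-0.2, 0.3, -0.2]
opening: 1.0
grip_force: 0.0
t 3.27 p [0.4704 0.0062 0.2505] x [ 0.998 -0.064 -0.001] z [-0.001  0.    -1.   ] F [-0.2  0.3 -0.2] op 1.0 g 0.0 q [-0.13  0.11  1.68  0.    1.36  1.5 ]
[0.544 0.002 0.393] [ 2.    -2.132 -0.317]
```

View pics/w1.png

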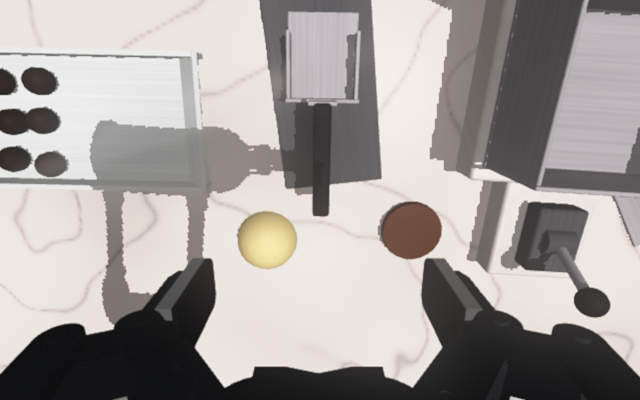

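Wrist view: the handle runs from (322,104) to its end at (321,214), almost parallel to the tool's x. The nose corners are (290,12) and (359,14), and the egg (267,240) and disc (411,230) stand clear of the fingers.

Run:
```python
from h import *
t=calibration('top');w=calibration('wrist'); f=lambda u,v:(170+u/2.4,170+v/2.4)
for n,a,b,z in [('hend',(321,214),f(391,233),.077),('noseL',(290,12),f(391,64),.006),('noseR',(359,14),f(451,69),.006),('restBL',(284,189),f(360,225),.004)]:
    p,e=two(w,a,t,b); print(n,p.round(4),round(e,4),onz(w,a,z).round(4))
a,b=onz(w,(322,104),.077),onz(w,(321,214),.077); print(np.degrees(np.arctan2(*(a-b)[1::-1])),np.linalg.norm(a-b))
n=(onz(w,(290,12),.0055)+onz(w,(359,14),.0055))/2; b=onz(w,(321,214),.077); d=(n-b)[:2]; print('len',np.linalg.norm(d),'yaw',np.degrees(np.arctan2(d[1],d[0])),'grip',b[:2]+d/np.linalg.norm(d)*.062,'mid',b[:2]+d/np.linalg.norm(d)*.097)
r=[onz(w,p,.004) for p in [(260,0),(373,0),(381,179),(286,191)]];print(r)
for u in [(185,165),(452,165)]:pass
im=cv2.imread('pics/w1.png')[:,:,::-1]
cv2.imwrite('pics/sc.png',cv2.resize(cv2.imread('pics/scene0.png')[150:300,150:410],(780,450),interpolation=cv2.INTER_CUBIC))
```

```text
hend [0.4274 0.0088 0.0661] 0.0031 [0.4311 0.007  0.077 ]
noseL [0.6186 0.0245 0.0027] 0.0023 [0.619  0.0249 0.006 ]
noseR [ 0.6061 -0.0392  0.0483] 0.0028 [ 0.6126 -0.0431  0.006 ]
restBL [0.4376 0.0457 0.0049] 0.0054 [0.4381 0.0484 0.004 ]
-4.235905092344618 0.10100255019888234
len 0.18550147780733048 yaw -4.992788278261273 grip [0.49286909 0.00163422] mid [ 0.52773629 -0.00141184]
[array([0.63200476, 0.05347646, 0.004     ]), array([ 0.62447623, -0.0574724 ,  0.004     ]), array([ 0.44242438, -0.06239573,  0.004     ]), array([0.43562707, 0.04631578, 0.004     ])]
```

```bash
for i in 1 2; do python3 -m creep '[{"dp":[0.0145,0.0017,0.138],"delta_rot":[0,0,0.0012]},{"dp":[0.0145,0.0017,0.138],"delta_rot":[0,0,0.0012]},{"dp":[0.0145,0.0017,0.138],"delta_rot":[0,0,0.0012]},{"dp":[0.0145,0.0017,0.138],"delta_rot":[0,0,0.0012]},{"dp":[0.0145,0.0017,0.138],"delta_rot":[0,0,0.0012]}]'; done
for i in 1 2; do python3 -m creep '[{"dp":[0,0,0],"delta_rot":[0,0,0]},{"dp":[0,0,0],"delta_rot":[0,0,0]},{"dp":[0,0,0],"delta_rot":[0,0,0]},{"dp":[0,0,0],"delta_rot":[0,0,0]},{"dp":[0,0,0],"delta_rot":[0,0,0]}]' 0 100;done
python3 -c "
from h import *
st(); snap('wrist','w2')"
```

```text
time_s: 3.95
ee_pos: [0.4814, 0.0042, 0.1465]
eef_rot: [-3.14, 0.101, 0.0]
wrist_force: [0.0, -0.0, -0.1]
opening: 0.997
grip_force: 0.0
time_s: 4.58
ee_pos: [0.4923, 0.0022, 0.0431]
eef_rot: [-3.139, 0.116, 0.0]
wrist_force: [0.7, -0.4, 0.9]
opening: 1.003
grip_force: 0.0
time_s: 5.2
ee_pos: [0.4927, 0.0021, 0.0447]
eef_rot: [3.139, -0.12, 0.002]
wrist_force: [-1.8, -0.1, 5.7]
opening: 0.175
grip_force: 97.4
time_s: 5.82
ee_pos: [0.4927, 0.0021, 0.0447]
eef_rot: [3.139, -0.12, 0.002]
wrist_force: [-1.8, -0.4, 6.7]
opening: 0.175
grip_force: 97.4
t 5.83 p [0.4927 0.0021 0.0447] x [ 0.997 -0.076  0.001] z [ 0.001 -0.    -1.   ] F [-1.8 -0.4  6.7] op 0.175 g 97.4 q [-0.14  0.34  1.95  0.    0.85  1.51]
```

View pics/w2.png

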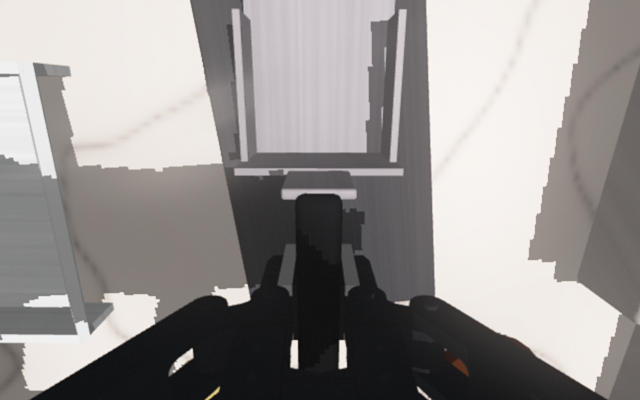

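The scoop is gripped. The back wall's top edge is at row 172, columns 235–403, and the handle is centred at column 320.

```bash
python3 - <<'E'
from h import *
w=calibration('wrist');s=observe();T=R.from_rotvec(s['eef_rot'])
for p in [(235,172),(403,172)]: print('backwall in tool',T.inv().apply(onz(w,p,.044)-s['ee_pos']).round(4))
for p in [(283,196),(357,196)]: print('neck in tool',T.inv().apply(onz(w,p,.072)-s['ee_pos']).round(4))
# tray frame
tc=np.array([.527,.265]); a=np.radians(85.43-90); Rt=np.array([[np.cos(a),-np.sin(a)],[np.sin(a),np.cos(a)]])
for q in [(0.57,0.323),(.568,.281),(.529,.36),(.53,.32),(.53,.289),(.492,.331),(.484,.293)]: print((Rt.T@(np.array(q)-tc)).round(4))
# tray corners from w1 view
E
python3 -m creep '[{"dp":[0,0,-0.15],"delta_rot":[0,0,0]},{"dp":[0,0,-0.25],"delta_rot":[0,0,0]},{"dp":[0,0,-0.25],"delta_rot":[0,0,0]},{"dp":[0,0,-0.25],"delta_rot":[0,0,0]},{"dp":[0,0,-0.15],"delta_rot":[0,0,0]}]'
```

```text
backwall in tool [ 0.0409 -0.0354  0.0007]
backwall in tool [0.0408 0.0344 0.0008]
neck in tool [ 0.0389 -0.0129 -0.0273]
neck in tool [ 0.0388  0.0124 -0.0273]
[0.0382 0.0612]
[0.0396 0.0192]
[-0.0056  0.0949]
[-0.0014  0.0551]
[0.0011 0.0242]
[-0.0401  0.063 ]
[-0.0451  0.0245]
time_s: 6.5
ee_pos: [0.4925, 0.0022, 0.203]
eef_rot: [3.139, -0.12, 0.003]
wrist_force: [1.3, 0.1, -1.0]
opening: 0.176
grip_force: 97.4
```

```bash
for i in 1 2; do python3 -m creep '[{"dp":[0,0,0],"delta_rot":[0,0,-0.0998]},{"dp":[0,0,0],"delta_rot":[0,0,-0.0998]},{"dp":[0,0,0],"delta_rot":[0,0,-0.0998]},{"dp":[0,0,0],"delta_rot":[0,0,-0.0998]},{"dp":[0,0,0],"delta_rot":[0,0,-0.0998]}]'; done
python3 -m creep '[{"dp":[0.165,0.018,0],"delta_rot":[0,0,0]},{"dp":[0.165,0.018,0],"delta_rot":[0,0,0]},{"dp":[0.165,0.018,0],"delta_rot":[0,0,0]},{"dp":[0.165,0.018,0],"delta_rot":[0,0,0]},{"dp":[0.165,0.018,0],"delta_rot":[0,0,0]}]'
python3 -c "
from h import *
st(); c,im=snap('wrist','w3')"
```

```text
time_s: 7.12
ee_pos: [0.4916, 0.0023, 0.2008]
eef_rot: [-2.944, -1.096, 0.002]
wrist_force: [-0.0, 0.7, -0.3]
opening: 0.171
grip_force: 97.4
time_s: 7.75
ee_pos: [0.4917, 0.0022, 0.2008]
eef_rot: [-2.302, -2.137, 0.001]
wrist_force: [-0.3, -0.3, -0.8]
opening: 0.172
grip_force: 97.4
time_s: 8.38
ee_pos: [0.5151, 0.1252, 0.2008]
eef_rot: [-2.307, -2.131, 0.001]
wrist_force: [0.2, 0.8, -1.4]
opening: 0.168
grip_force: 97.5
t 8.38 p [0.5151 0.1252 0.2008] x [ 0.079  0.997 -0.   ] z [-0.001 -0.    -1.   ] F [ 0.2  0.8 -1.4] op 0.168 g 97.5 q [ 0.11  0.23  1.65 -0.    1.26  0.19]
```

View pics/w3.png

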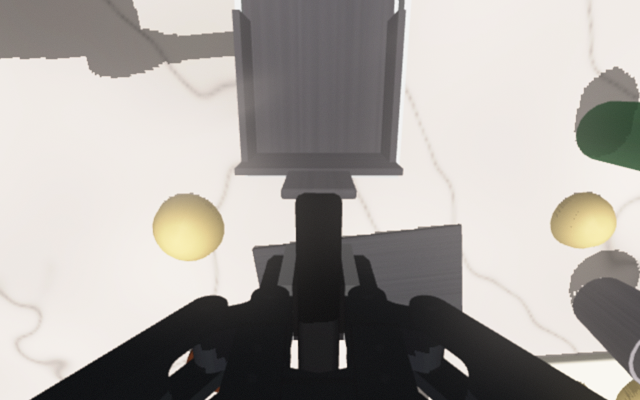

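The scoop is held level, and from here the pan hides the tray. I'll check the tray's near corners from the earlier wrist picture, where they are at about (201,53) and (207,187), against the top view.

Run:
```python
from h import *
t=calibration('top');w=calibration('wrist');w=dict(w,xyz=np.array([.544,.002,.393]),orientation=np.array([2,-2.132,-.317]))
f=lambda u,v:(170+u/2.4,170+v/2.4)
for a,b in [((201,53),f(300,80)),((206,188),f(280,208))]:
    p,e=two(w,a,t,b);print(p.round(4),round(e,4),onz(w,a,.03).round(4),onz(t,b,.03).round(4))
# tray mask in top image
im=cv2.imread('pics/top0.png'); 
cor=[proj(t,[.527+x*.9968+y*.0797,.265-x*.0797+y*.9968,.03]) for x,y in [(-.07,-.146),(.07,-.146),(.07,.146),(-.07,.146)]]
print([((c-170)*2.4).round(0) for c in cor])
```

```text
[ 0.5904  0.1234 -0.0061] 0.0044 [0.5843 0.1115 0.03  ] [0.5851 0.1212 0.03  ]
[0.4475 0.1308 0.0175] 0.0027 [0.4515 0.1276 0.03  ] [0.4458 0.1286 0.03  ]
[array([283., 208.]), array([307.,  81.]), array([44., 38.]), array([ 14., 163.])]
```

```bash
python3 -m creep '[{"dp":[0,0,0.2],"delta_rot":[0,0,0]},{"dp":[0,0,0.2],"delta_rot":[0,0,0]},{"dp":[0,0,0.2],"delta_rot":[0,0,0]},{"dp":[0,0,0.2],"delta_rot":[0,0,0]},{"dp":[0,0,0.19],"delta_rot":[0,0,0]}]'
python3 -m creep '[{"dp":[0,0,0.01],"delta_rot":[0,0,0]},{"dp":[0,0,0.01],"delta_rot":[0,0,0]},{"dp":[0,0,0.01],"delta_rot":[0,0,0]},{"dp":[0,0,0.008],"delta_rot":[0,0,0]},{"dp":[0,0,0],"delta_rot":[0,0,0]}]'
python3 -c "
from h import *
st()"
```

```text
time_s: 9.05
ee_pos: [0.515, 0.1242, 0.0516]
eef_rot: [-2.307, -2.132, 0.001]
wrist_force: [-0.1, 0.5, -2.2]
opening: 0.175
grip_force: 97.6
time_s: 9.68
ee_pos: [0.5157, 0.1245, 0.0475]
eef_rot: [2.308, 2.131, 0.001]
wrist_force: [-0.3, 0.4, -2.4]
opening: 0.173
grip_force: 97.7
t 9.68 p [0.5157 0.1245 0.0475] x [0.079 0.997 0.   ] z [ 0.001  0.    -1.   ] F [-0.3  0.4 -2.4] op 0.173 g 97.7 q [0.11 0.38 1.86 0.   0.9  0.19]
```

```bash
for i in 1 2 3; do python3 -m creep '[{"dp":[0,0,0.004],"delta_rot":[0,0,0]},{"dp":[0,0,0.004],"delta_rot":[0,0,0]},{"dp":[0,0,0],"delta_rot":[0,0,0]},{"dp":[0,0,0],"delta_rot":[0,0,0]},{"dp":[0,0,0],"delta_rot":[0,0,0]}]' | grep -E "pos|wrist"; done
```

```text
ee_pos: [0.5156, 0.1245, 0.0459]
wrist_force: [-0.5, -0.4, -0.9]
ee_pos: [0.5157, 0.1243, 0.0457]
wrist_force: [-1.7, -2.2, 7.5]
ee_pos: [0.5156, 0.1242, 0.0456]
wrist_force: [-3.6, -2.0, 15.0]
```

```bash
for i in 1 2 3 4; do python3 -m creep '[{"dp":[0.042,0,-0.0005],"delta_rot":[0,0,0]},{"dp":[0.042,0,-0.0005],"delta_rot":[0,0,0]},{"dp":[0.042,0,0],"delta_rot":[0,0,0]},{"dp":[0.042,0,0],"delta_rot":[0,0,0]},{"dp":[0.042,0,0],"delta_rot":[0,0,0]}]' | grep -E "pos|wrist"; done
python3 - <<'E'
from h import *
st(); c,im=snap('wrist'); cv2.imwrite('pics/w4.png',im[:,:,::-1])
c,t=snap('top'); a=cv2.resize(t[180:270,170:310],(700,450),interpolation=cv2.INTER_CUBIC)
cv2.imwrite('pics/m4.png',np.vstack([cv2.resize(im[:260],(640,260))[:150], cv2.resize(a,(640,411))])[:,:,::-1])
E
```

```text
ee_pos: [0.5196, 0.1542, 0.0458]
wrist_force: [-0.3, -7.9, 13.0]
ee_pos: [0.5219, 0.1857, 0.0458]
wrist_force: [-0.3, -7.1, 11.9]
ee_pos: [0.5242, 0.2173, 0.0458]
wrist_force: [-0.7, -6.6, 11.4]
ee_pos: [0.5266, 0.2488, 0.0458]
wrist_force: [-1.2, -7.2, 9.3]
t 14.05 p [0.5266 0.2488 0.0458] x [ 0.078  0.997 -0.002] z [ 0.002 -0.002 -1.   ] F [-1.2 -7.2  9.3] op 0.172 g 99.5 q [ 0.32  0.45  1.75 -0.    0.95  0.4 ]
```

View pics/m4.png

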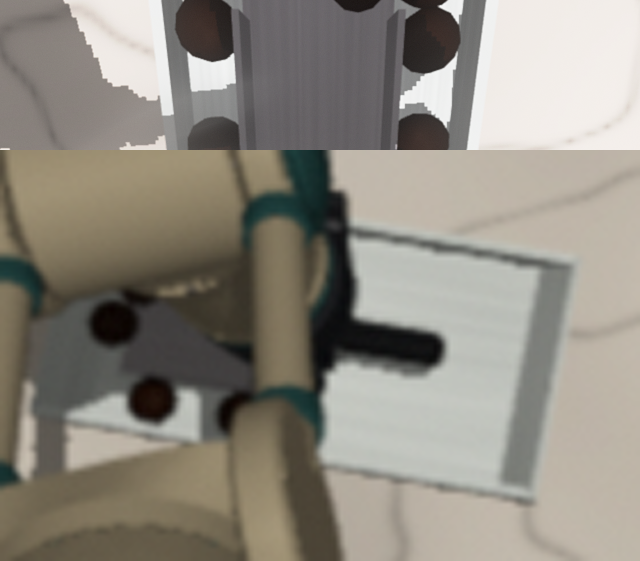

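Composite view. Top half (wrist): side centres stand outside the pan at (205,28), (430,40), (217,130) and (423,130). One is on the pan at (358,5), and another is near the front right at about (425,3). I'll push the last bit to the end wall.

```bash
for i in 1 2; do python3 -m creep '[{"dp":[0.015,0,0],"delta_rot":[0,0,0]},{"dp":[0.015,0,0],"delta_rot":[0,0,0]},{"dp":[0.01,0,0],"delta_rot":[0,0,0]},{"dp":[0.01,0,0],"delta_rot":[0,0,0]},{"dp":[0,0,0],"delta_rot":[0,0,0]}]' | grep -E "pos|wrist"; done
python3 - <<'E'
from h import *
st(); c,im=snap('wrist')
c2,t=snap('scene'); a=cv2.resize(t[150:230,270:410],(700,400),interpolation=cv2.INTER_CUBIC)
cv2.imwrite('pics/m5.png',np.vstack([im[:180], cv2.resize(a,(640,366))])[:,:,::-1])
s=observe();T=R.from_rotvec(s['eef_rot'])
print('row0 on pan plane z',T.inv().apply(onz(c,(320,0),.0064)-s['ee_pos']).round(3),T.inv().apply(onz(c,(320,0),.03)-s['ee_pos']).round(3))
E
```

```text
ee_pos: [0.5271, 0.2563, 0.0458]
wrist_force: [-0.3, -6.3, 9.2]
ee_pos: [0.5275, 0.2621, 0.0458]
wrist_force: [-0.0, -10.0, 10.9]
t 15.4 p [0.5275 0.2621 0.0458] x [ 0.078  0.997 -0.005] z [ 0.002 -0.005 -1.   ] F [ -0.  -10.   10.9] op 0.172 g 99.6 q [ 0.35  0.45  1.73 -0.01  0.96  0.43]
row0 on pan plane z [0.114 0.001 0.039] [0.109 0.    0.015]
```

View pics/m5.png

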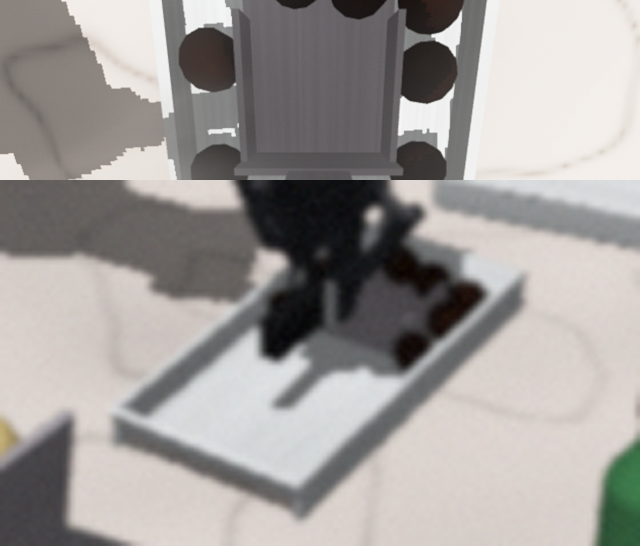

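Two centres sit side by side at the pan's front, at (300,2) and (358,5). The third went to the right-hand lane. I'll tip the nose up and lift these two.

```bash
python3 -m creep '[{"dp":[0,0,-0.005],"delta_rot":[0,0.03,0]},{"dp":[-0.01,0,-0.01],"delta_rot":[0,0.05,0]},{"dp":[-0.01,0,-0.01],"delta_rot":[0,0.05,0]},{"dp":[-0.01,0,-0.01],"delta_rot":[0,0.05,0]},{"dp":[-0.01,0,-0.01],"delta_rot":[0,0.05,0]}]' | grep -E "pos|wrist"
for i in 1 2; do python3 -m creep '[{"dp":[0.03,0,-0.1],"delta_rot":[0,0,0]},{"dp":[0.05,0,-0.15],"delta_rot":[0,0,0]},{"dp":[0.05,0,-0.15],"delta_rot":[0,0,0]},{"dp":[0.05,0,-0.15],"delta_rot":[0,0,0]},{"dp":[0.03,0,-0.1],"delta_rot":[0,0,0]}]' | grep -E "pos|wrist"; done
python3 - <<'E'
from h import *
st(); c,im=snap('wrist')
c2,t=snap('scene'); a=cv2.resize(t[100:230,250:450],(640,416),interpolation=cv2.INTER_CUBIC)
cv2.imwrite('pics/m6.png',np.vstack([im[:180], a])[:,:,::-1])
E
```

```text
ee_pos: [0.5262, 0.2579, 0.0498]
wrist_force: [-0.2, 0.8, -2.1]
ee_pos: [0.5263, 0.2536, 0.1544]
wrist_force: [-0.3, -0.8, -1.2]
ee_pos: [0.5254, 0.2482, 0.2557]
wrist_force: [-0.2, 0.2, -2.4]
t 17.38 p [0.5254 0.2482 0.2557] x [0.074 0.933 0.353] z [ 0.029  0.352 -0.936] F [-0.2  0.2 -2.4] op 0.173 g 97.8 q [0.1  0.21 1.6  0.37 1.29 0.08]
```

View pics/m6.png

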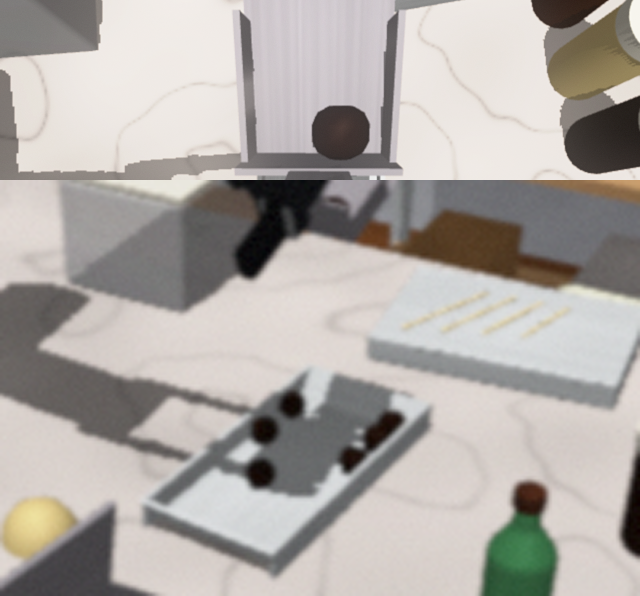

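One centre is on the pan, resting against the back wall at (340,132). Six are left in the tray, three in each side lane. I'll carry this one to the hopper.

```bash
python3 -m creep '[{"dp":[-0.075,0.004,-0.035],"delta_rot":[0,0,0]},{"dp":[-0.131,0.007,-0.061],"delta_rot":[0,0,0]},{"dp":[-0.187,0.01,-0.088],"delta_rot":[0,0,0]},{"dp":[-0.187,0.01,-0.088],"delta_rot":[0,0,0]},{"dp":[-0.187,0.01,-0.088],"delta_rot":[0,0,0]}]' | grep -E "pos|wrist"
for i in 1 2; do python3 -m creep '[{"dp":[-0.187,0.01,-0.088],"delta_rot":[0,0,0]},{"dp":[-0.187,0.01,-0.088],"delta_rot":[0,0,0]},{"dp":[-0.187,0.01,-0.088],"delta_rot":[0,0,0]},{"dp":[-0.187,0.01,-0.088],"delta_rot":[0,0,0]},{"dp":[-0.187,0.01,-0.088],"delta_rot":[0,0,0]}]' | grep -E "pos|wrist";done
python3 -m creep '[{"dp":[-0.187,0.01,-0.088],"delta_rot":[0,0,0]},{"dp":[-0.187,0.01,-0.088],"delta_rot":[0,0,0]},{"dp":[-0.187,0.01,-0.088],"delta_rot":[0,0,0]},{"dp":[-0.131,0.007,-0.061],"delta_rot":[0,0,0]},{"dp":[-0.075,0.004,-0.035],"delta_rot":[0,0,0]}]' | grep -E "pos|wrist"
python3 - <<'E'
from h import *
st(); c,im=snap('wrist')
c2,t=snap('top')
cv2.imwrite('pics/m7.png',np.vstack([im[:260], t[110:350]])[:,:,::-1])
E
```

```text
ee_pos: [0.5206, 0.1197, 0.263]
wrist_force: [0.1, 0.1, -1.6]
ee_pos: [0.5158, -0.0349, 0.2753]
wrist_force: [0.1, 0.0, -1.8]
ee_pos: [0.511, -0.1894, 0.2874]
wrist_force: [0.1, 0.3, -1.5]
ee_pos: [0.5075, -0.3158, 0.2976]
wrist_force: [-0.6, -0.6, -2.4]
t 19.98 p [ 0.5075 -0.3158  0.2976] x [0.076 0.932 0.355] z [ 0.028  0.354 -0.935] F [-0.6 -0.6 -2.4] op 0.173 g 97.8 q [-0.83  0.4   1.21  0.27  1.78 -0.73]
```

View pics/m7.png

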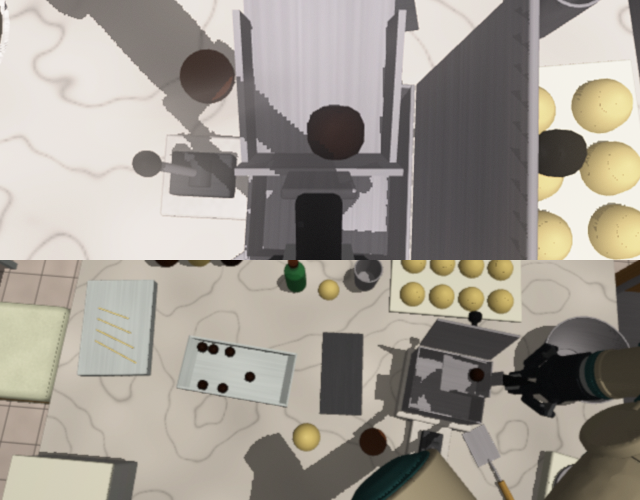

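Pan and centre are over the open hopper. The lid stands to the right and the lever is at the left (147,163). In the tray, three centres lie in the far lane, two in the near lane, and one near the middle at (250,377 in the composite). Tipping now.

```bash
python3 -m creep '[{"dp":[0,0,0],"delta_rot":[0,-0.07,0]},{"dp":[0,0,0],"delta_rot":[0,-0.1,0]},{"dp":[0,0,0],"delta_rot":[0,-0.1,0]},{"dp":[0,0,0],"delta_rot":[0,-0.1,0]},{"dp":[0,0,0],"delta_rot":[0,-0.1,0]}]' | grep -E "pos|wrist"
python3 -m creep '[{"dp":[0.03,0,0.03],"delta_rot":[0,-0.08,0]},{"dp":[0.05,0,0.03],"delta_rot":[0,-0.08,0]},{"dp":[0.05,0,0.03],"delta_rot":[0,-0.08,0]},{"dp":[0.04,0,0.03],"delta_rot":[0,-0.08,0]},{"dp":[0,0,0],"delta_rot":[0,-0.05,0]}]' | grep -E "pos|wrist"
python3 -m creep '[{"dp":[0,0,0],"delta_rot":[0,0,0]},{"dp":[0,0,0],"delta_rot":[0,0,0]},{"dp":[0,0,0],"delta_rot":[0,0,0]},{"dp":[0,0,0],"delta_rot":[0,0,0]},{"dp":[0,0,0],"delta_rot":[0,0,0]}]' | grep -E "pos|wrist"
python3 - <<'E'
from h import *
st(); c,im=snap('wrist')
c2,t=snap('top')
cv2.imwrite('pics/m8.png',np.vstack([im[:260], t[110:350]])[:,:,::-1])
E
```

```text
ee_pos: [0.5076, -0.3129, 0.2992]
wrist_force: [-0.4, -0.5, -2.6]
ee_pos: [0.5077, -0.3006, 0.2678]
wrist_force: [-0.1, 0.5, -1.6]
ee_pos: [0.5087, -0.3034, 0.27]
wrist_force: [0.4, 0.2, -1.6]
t 21.95 p [ 0.5087 -0.3034  0.27  ] x [ 0.047  0.573 -0.818] z [-0.065 -0.815 -0.575] F [ 0.4  0.2 -1.6] op 0.172 g 97.9 q [-0.14  0.31  1.77 -1.04  1.24  0.4 ]
```

View pics/m8.png

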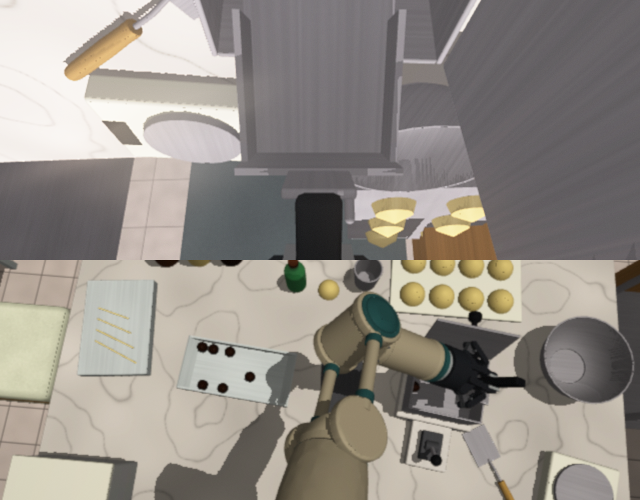

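The pan is empty; the centre slid out into the hopper. The arm now blocks only the tray's right part, so I'll measure the remaining centres.

```bash
python3 -m creep '[{"dp":[-0.05,0,-0.05],"delta_rot":[0,0.1,0]},{"dp":[-0.05,0,-0.05],"delta_rot":[0,0.1,0]},{"dp":[-0.05,0,-0.05],"delta_rot":[0,0.1,0]},{"dp":[0,0,0],"delta_rot":[0,0.1,0]},{"dp":[0,0,0],"delta_rot":[0,0.1,0]}]' | grep -E "pos|wrist"
python3 -m creep '[{"dp":[0,0,0],"delta_rot":[0,0.1,0]},{"dp":[0,0,0],"delta_rot":[0,0.01,0]},{"dp":[0,0,0],"delta_rot":[0,0,0]},{"dp":[0,0,0],"delta_rot":[0,0,0]},{"dp":[0,0,0],"delta_rot":[0,0,0]}]' | grep -E "pos|wrist"
cat >> h.py <<'E'
def centres():
    c,im=snap('top'); m=(im.max(2)<60).astype('uint8'); m[:,:182]=0;m[:190]=0;m[255:]=0;m[:,292:]=0
    a=np.radians(-4.57); Rt=np.array([[np.cos(a),-np.sin(a)],[np.sin(a),np.cos(a)]])
    n,l,s,ce=cv2.connectedComponentsWithStats(m)
    for i in range(1,n):
        if s[i,4]>15: print(s[i,4],s[i,:4],ce[i].round(1),'tray',(Rt.T@(onz(c,ce[i],.022)[:2]-[.527,.265])).round(4))
    return im
E
python3 - <<'E'
from h import *
st(); centres()
E
```

```text
ee_pos: [0.5086, -0.3026, 0.3025]
wrist_force: [-0.0, 0.4, -2.5]
ee_pos: [0.509, -0.3011, 0.3013]
wrist_force: [1.3, -0.4, -1.0]
t 23.3 p [ 0.509  -0.3011  0.3013] x [ 0.077  0.997 -0.001] z [-0.    -0.001 -1.   ] F [ 1.3 -0.4 -1. ] op 0.167 g 97.9 q [-0.65  0.27  1.34 -0.    1.53 -0.57]
149 [197 192  21  12] [207.3 197.8] tray [0.0477 0.0924]
68 [225 197  10   9] [229.4 201.4] tray [0.0478 0.033 ]
69 [245 222  10  10] [249.4 226.4] tray [-0.0087 -0.0321]
67 [198 230  10   9] [202.2 234.5] tray [-0.0492  0.0836]
66 [218 234   9   9] [222.  237.8] tray [-0.0493  0.0314]
```

```bash
for i in 1 2; do python3 -m creep '[{"dp":[0.266,-0.036,0.067],"delta_rot":[0,0,0]},{"dp":[0.266,-0.036,0.067],"delta_rot":[0,0,0]},{"dp":[0.266,-0.036,0.067],"delta_rot":[0,0,0]},{"dp":[0.266,-0.036,0.067],"delta_rot":[0,0,0]},{"dp":[0.266,-0.036,0.067],"delta_rot":[0,0,0]}]' | grep -E "pos|wrist";done
python3 -m creep '[{"dp":[0,0,0],"delta_rot":[0,-0.042,0]},{"dp":[0,0,0],"delta_rot":[0,-0.042,0]},{"dp":[0,0,0],"delta_rot":[0,-0.042,0]},{"dp":[0,0,0],"delta_rot":[0,-0.041,0]},{"dp":[0,0,0],"delta_rot":[0,0,0]}]' | grep -E "pos|wrist"
python3 - <<'E'
from h import *
st(); im=centres(); print('dp to start',mov(np.array([.4858,.1007,.081])-observe()['ee_pos']))
E
```

```text
ee_pos: [0.4975, -0.0997, 0.2509]
wrist_force: [0.6, -0.4, -0.9]
ee_pos: [0.4863, 0.1012, 0.2007]
wrist_force: [0.0, 0.1, -1.7]
ee_pos: [0.4865, 0.101, 0.2004]
wrist_force: [-0.7, -0.2, -0.6]
t 25.23 p [0.4865 0.101  0.2004] x [ 0.074  0.963 -0.259] z [-0.02  -0.258 -0.966] F [-0.7 -0.2 -0.6] op 0.174 g 97.9 q [ 0.25  0.24  1.67 -0.26  1.33  0.4 ]
135 [245 190  15  19] [252.3 196. ] tray [ 0.072  -0.0234]
1125 [253 194  39  61] [280.  227.8] tray [ 0.0007 -0.111 ]
52 [233 199   6  13] [235.3 204.2] tray [0.0429 0.0161]
33 [182 220   4  11] [183.3 224.7] tray [-0.0324  0.1376]
90 [197 230  11  10] [202.2 234.6] tray [-0.0495  0.0836]
89 [217 233  11  10] [222.2 237.7] tray [-0.0489  0.031 ]
dp to start [ 0.208 -0.005  0.77 ]
```

```bash
python3 -m creep '[{"dp":[0.041,-0.001,0.154],"delta_rot":[0,0,0]},{"dp":[0.041,-0.001,0.154],"delta_rot":[0,0,0]},{"dp":[0.041,-0.001,0.154],"delta_rot":[0,0,0]},{"dp":[0.041,-0.001,0.154],"delta_rot":[0,0,0]},{"dp":[0.041,-0.001,0.154],"delta_rot":[0,0,0]}]' | grep -E "pos|wrist"
python3 -m creep '[{"dp":[0.002,0,0.008],"delta_rot":[0,0,0]},{"dp":[0.002,0,0.008],"delta_rot":[0,0,0]},{"dp":[0.001,0,0.004],"delta_rot":[0,0,0]},{"dp":[0,0,0],"delta_rot":[0,0,0]},{"dp":[0,0,0],"delta_rot":[0,0,0]}]' | grep -E "pos|wrist"
python3 - <<'E'
from h import *
st(); c,im=snap('wrist'); cv2.imwrite('pics/w9.png',im[:,:,::-1])
E
```

```text
ee_pos: [0.4862, 0.0989, 0.0809]
wrist_force: [1.0, 0.2, 0.0]
ee_pos: [0.4863, 0.0984, 0.0799]
wrist_force: [-1.1, -1.8, 6.5]
t 26.52 p [0.4863 0.0984 0.0799] x [ 0.077  0.963 -0.26 ] z [-0.019 -0.259 -0.966] F [-1.1 -1.8  6.5] op 0.173 g 100.6 q [ 0.24  0.36  1.84 -0.29  1.05  0.48]
```

```bash
python3 -m creep '[{"dp":[0.0386,0,-0.0104],"delta_rot":[0,0,0]},{"dp":[0.0386,0,-0.0104],"delta_rot":[0,0,0]},{"dp":[0.0386,0,-0.0104],"delta_rot":[0,0,0]},{"dp":[0.0386,0,-0.0104],"delta_rot":[0,0,0]},{"dp":[0.0386,0,-0.0104],"delta_rot":[0,0,0]}]' | grep -E "pos|wrist"
python3 -m creep '[{"dp":[0.019,0,0.0165],"delta_rot":[0,0.0165,0]},{"dp":[0.019,0,0.0165],"delta_rot":[0,0.0165,0]},{"dp":[0.019,0,0.0165],"delta_rot":[0,0.0165,0]},{"dp":[0.019,0,0.0165],"delta_rot":[0,0.0165,0]},{"dp":[0.019,0,0.0165],"delta_rot":[0,0.0165,0]}]' | grep -E "pos|wrist"
python3 -c "
from h import *
st()"
```

```text
ee_pos: [0.4883, 0.1297, 0.0779]
wrist_force: [-0.2, -1.0, -0.9]
ee_pos: [0.4892, 0.1403, 0.0629]
wrist_force: [0.3, -0.2, -1.6]
t 27.82 p [0.4892 0.1403 0.0629] x [ 0.079  0.988 -0.131] z [-0.01  -0.13  -0.991] F [ 0.3 -0.2 -1.6] op 0.17 g 99.1 q [ 0.23  0.36  1.85 -0.15  0.97  0.4 ]
```

```bash
python3 -m creep '[{"dp":[0.0195,0,0.0215],"delta_rot":[0,0.0167,0]},{"dp":[0.0195,0,0.0215],"delta_rot":[0,0.0167,0]},{"dp":[0.0195,0,0.0215],"delta_rot":[0,0.0167,0]},{"dp":[0.0195,0,0.022],"delta_rot":[0,0.0167,0]},{"dp":[0.0195,0,0.024],"delta_rot":[0,0.0167,0]}]' | grep -E "pos|wrist"
python3 -m creep '[{"dp":[0.01,0,0.002],"delta_rot":[0,0,0]},{"dp":[0.01,0,0.003],"delta_rot":[0,0,0]},{"dp":[0.01,0,0.003],"delta_rot":[0,0,0]},{"dp":[0,0,0],"delta_rot":[0,0,0]},{"dp":[0,0,0],"delta_rot":[0,0,0]}]' | grep -E "pos|wrist"
python3 -c "
from h import *
st()"
```

```text
ee_pos: [0.4903, 0.1538, 0.0451]
wrist_force: [-0.6, -1.2, -1.5]
ee_pos: [0.491, 0.1577, 0.045]
wrist_force: [-1.3, -4.3, 6.6]
t 29.07 p [0.491  0.1577 0.045 ] x [ 0.078  0.997 -0.003] z [ 0.001 -0.003 -1.   ] F [-1.3 -4.3  6.6] op 0.172 g 100.4 q [ 0.18  0.37  1.9  -0.    0.88  0.26]
```

```bash
for i in 1 2 3; do python3 -m creep '[{"dp":[0.042,0,0.001],"delta_rot":[0,0,0]},{"dp":[0.042,0,0],"delta_rot":[0,0,0]},{"dp":[0.042,0,0],"delta_rot":[0,0,0]},{"dp":[0.042,0,0],"delta_rot":[0,0,0]},{"dp":[0.042,0,0],"delta_rot":[0,0,0]}]' | grep -E "pos|wrist"; done
python3 -m creep '[{"dp":[0.016,0,0],"delta_rot":[0,0,0]},{"dp":[0.016,0,0],"delta_rot":[0,0,0]},{"dp":[0.016,0,0],"delta_rot":[0,0,0]},{"dp":[0.016,0,0],"delta_rot":[0,0,0]},{"dp":[0.012,0,0],"delta_rot":[0,0,0]}]' | grep -E "pos|wrist"
python3 - <<'E'
from h import *
st(); c,im=snap('wrist')
c2,t=snap('scene'); a=cv2.resize(t[150:230,270:410],(640,366),interpolation=cv2.INTER_CUBIC)
cv2.imwrite('pics/m10.png',np.vstack([im[:180], a])[:,:,::-1])
E
```

```text
ee_pos: [0.4937, 0.1892, 0.045]
wrist_force: [-0.3, -3.1, 5.7]
ee_pos: [0.4963, 0.2204, 0.045]
wrist_force: [-0.6, -4.9, 7.9]
ee_pos: [0.4988, 0.2516, 0.045]
wrist_force: [-0.5, -7.0, 10.6]
ee_pos: [0.4998, 0.2628, 0.045]
wrist_force: [-0.7, -5.1, 8.7]
t 31.57 p [0.4998 0.2628 0.045 ] x [ 0.078  0.997 -0.003] z [ 0.002 -0.004 -1.   ] F [-0.7 -5.1  8.7] op 0.171 g 100.7 q [ 0.36  0.43  1.79 -0.    0.93  0.44]
```

View pics/m10.png

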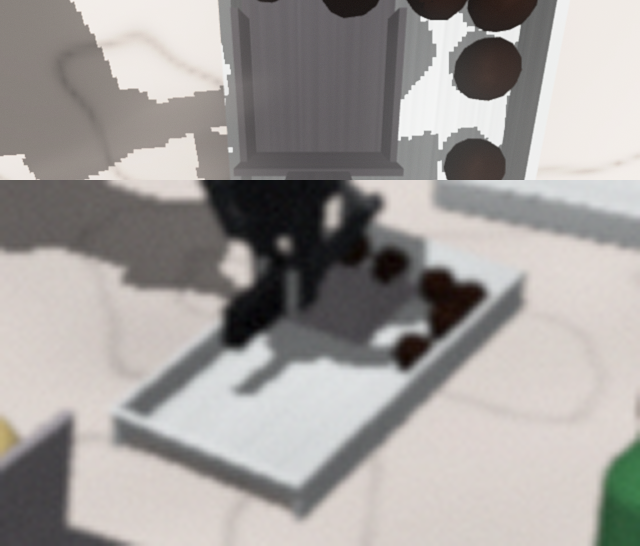

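Two centres are at the pan's front edge, at (268,0) and (350,3), and four are now on the right. Last time one dropped off because it was only half on the lip, so this time the nose follows the flared wall up.

```bash
python3 -m creep '[{"dp":[0.0107,0,0],"delta_rot":[0,0.0167,0]},{"dp":[0.0107,0,0],"delta_rot":[0,0.0167,0]},{"dp":[0.0107,0,0.001],"delta_rot":[0,0.0167,0]},{"dp":[0.0107,0,0.001],"delta_rot":[0,0.0167,0]},{"dp":[0.0107,0,0.001],"delta_rot":[0,0.0167,0]}]' | grep -E "pos|wrist"
python3 -m creep '[{"dp":[0.007,0,0.001],"delta_rot":[0,0.0167,0]},{"dp":[0.007,0,0.001],"delta_rot":[0,0.0167,0]},{"dp":[0.007,0,0.0015],"delta_rot":[0,0.0167,0]},{"dp":[0.007,0,0.0015],"delta_rot":[0,0.0167,0]},{"dp":[0.007,0,0.0015],"delta_rot":[0,0.0167,0]}]' | grep -E "pos|wrist"
python3 -m creep '[{"dp":[0,0,0],"delta_rot":[0,0.022,0]},{"dp":[0,0,0],"delta_rot":[0,0.022,0]},{"dp":[0,0,0],"delta_rot":[0,0.022,0]},{"dp":[0,0,0],"delta_rot":[0,0.022,0]},{"dp":[0,0,0],"delta_rot":[0,0,0]}]' | grep -E "pos|wrist"
python3 - <<'E'
from h import *
st(); c,im=snap('wrist')
c2,t=snap('scene'); a=cv2.resize(t[140:220,270:410],(640,366),interpolation=cv2.INTER_CUBIC)
cv2.imwrite('pics/m11.png',np.vstack([im[:180], a])[:,:,::-1])
E
```

```text
ee_pos: [0.4999, 0.2719, 0.0434]
wrist_force: [1.2, -0.9, -2.7]
ee_pos: [0.5004, 0.2772, 0.0436]
wrist_force: [2.8, -0.8, -1.9]
ee_pos: [0.5003, 0.2767, 0.0434]
wrist_force: [0.3, -1.0, -2.6]
t 33.55 p [0.5003 0.2767 0.0434] x [0.075 0.918 0.389] z [ 0.031  0.388 -0.921] F [ 0.3 -1.  -2.6] op 0.171 g 99.1 q [ 0.13  0.4   1.95  0.57  0.79 -0.19]
```

View pics/m11.png

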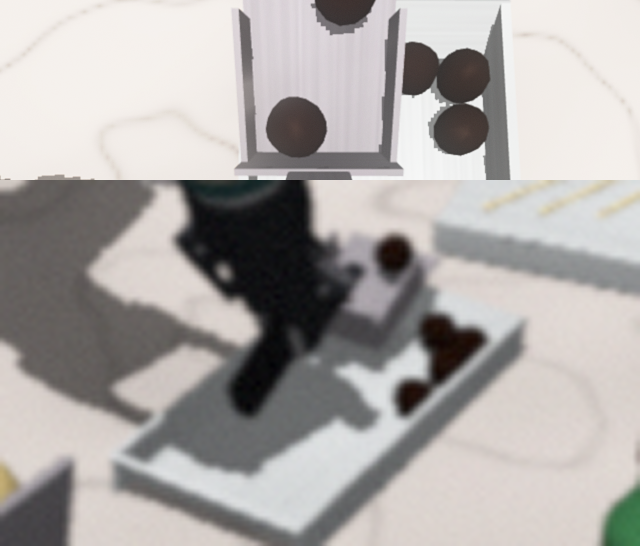

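Both centres are aboard, one at the back (297,127) and one still on the lip (345,5). Four remain along the far side. I'll lift and tip a bit more so the second slides back.

```bash
python3 -m creep '[{"dp":[0.02,0,-0.06],"delta_rot":[0,0.02,0]},{"dp":[0.04,0,-0.1],"delta_rot":[0,0.025,0]},{"dp":[0.05,0,-0.1],"delta_rot":[0,0.025,0]},{"dp":[0.05,0,-0.1],"delta_rot":[0,0.025,0]},{"dp":[0.05,0,-0.1],"delta_rot":[0,0.025,0]}]' | grep -E "pos|wrist"
python3 -m creep '[{"dp":[0.1,0,-0.17],"delta_rot":[0,0,0]},{"dp":[0.1,0,-0.17],"delta_rot":[0,0,0]},{"dp":[0.1,0,-0.17],"delta_rot":[0,0,0]},{"dp":[0.08,0,-0.15],"delta_rot":[0,0,0]},{"dp":[0,0,0],"delta_rot":[0,0,0]}]' | grep -E "pos|wrist"
python3 - <<'E'
from h import *
st(); c,im=snap('wrist'); g=im[:180,240:400].max(2)<70
n,l,s,ce=cv2.connectedComponentsWithStats(g.astype('uint8')); print([(s[i,:5],ce[i].round()) for i in range(1,n) if s[i,4]>300])
c2,t=snap('scene'); cv2.imwrite('pics/m12.png',np.vstack([im[:180], cv2.resize(t[80:220,270:450],(640,400),interpolation=cv2.INTER_CUBIC)])[:,:,::-1])
print('dp',mov(np.array([.509,-.312,.32])-observe()['ee_pos']))
E
```

```text
ee_pos: [0.4992, 0.2737, 0.1199]
wrist_force: [0.5, 0.3, -1.5]
ee_pos: [0.4998, 0.2661, 0.2351]
wrist_force: [0.9, 0.3, -2.0]
t 34.9 p [0.4998 0.2661 0.2351] x [0.063 0.83  0.554] z [ 0.047  0.552 -0.832] F [ 0.9  0.3 -2. ] op 0.17 g 99.1 q [-0.01  0.19  1.78  0.63  1.21 -0.17]
[(array([ 37, 103,  29,  54, 755], dtype=int32), array([ 56., 132.])), (array([  79,  106,   56,   53, 2536], dtype=int32), array([106., 132.]))]
dp [-2.871  0.372 -2.609]
```

Both centres are against the back wall by the mask (blobs at columns 296 and 346, row 132). On to the hopper.

```bash
python3 -m creep '[{"dp":[-0.063,0.008,-0.057],"delta_rot":[0,0,0]},{"dp":[-0.11,0.014,-0.1],"delta_rot":[0,0,0]},{"dp":[-0.158,0.02,-0.143],"delta_rot":[0,0,0]},{"dp":[-0.158,0.02,-0.143],"delta_rot":[0,0,0]},{"dp":[-0.158,0.02,-0.143],"delta_rot":[0,0,0]}]' | grep -E "pos|wrist"
for i in 1 2; do python3 -m creep '[{"dp":[-0.158,0.02,-0.143],"delta_rot":[0,0,0]},{"dp":[-0.158,0.02,-0.143],"delta_rot":[0,0,0]},{"dp":[-0.158,0.02,-0.143],"delta_rot":[0,0,0]},{"dp":[-0.158,0.02,-0.143],"delta_rot":[0,0,0]},{"dp":[-0.158,0.02,-0.143],"delta_rot":[0,0,0]}]' | grep -E "pos|wrist";done
python3 -m creep '[{"dp":[-0.158,0.02,-0.143],"delta_rot":[0,0,0]},{"dp":[-0.158,0.02,-0.143],"delta_rot":[0,0,0]},{"dp":[-0.158,0.02,-0.143],"delta_rot":[0,0,0]},{"dp":[-0.11,0.014,-0.1],"delta_rot":[0,0,0]},{"dp":[-0.063,0.008,-0.057],"delta_rot":[0,0,0]}]' | grep -E "pos|wrist"
python3 -c "
from h import *
st(); centres()"
```

```text
ee_pos: [0.5007, 0.1341, 0.2517]
wrist_force: [0.5, -0.3, -1.2]
ee_pos: [0.5032, -0.0247, 0.2754]
wrist_force: [0.4, 0.7, -1.7]
ee_pos: [0.5056, -0.1835, 0.2988]
wrist_force: [1.3, -0.4, -1.2]
ee_pos: [0.5076, -0.3136, 0.3178]
wrist_force: [-0.1, 0.2, -2.6]
t 37.5 p [ 0.5076 -0.3136  0.3178] x [0.068 0.829 0.555] z [ 0.044  0.554 -0.832] F [-0.1  0.2 -2.6] op 0.172 g 99.1 q [-0.91  0.48  1.13  0.42  1.96 -0.75]
226 [194 191  24  20] [204.3 200.2] tray [0.0401 0.0985]
68 [225 197  10   9] [229.4 201.4] tray [0.0478 0.033 ]
```

```bash
python3 -m creep '[{"dp":[0,0,0],"delta_rot":[0,-0.09,0]},{"dp":[0,0,0],"delta_rot":[0,-0.1,0]},{"dp":[0,0,0],"delta_rot":[0,-0.1,0]},{"dp":[0,0,0],"delta_rot":[0,-0.1,0]},{"dp":[0,0,0],"delta_rot":[0,-0.1,0]}]' | grep -E "pos|wrist"
python3 -m creep '[{"dp":[0.03,0,0.06],"delta_rot":[0,-0.1,0]},{"dp":[0.05,0,0.05],"delta_rot":[0,-0.1,0]},{"dp":[0.06,0,0.05],"delta_rot":[0,-0.1,0]},{"dp":[0.06,0,0.03],"delta_rot":[0,-0.1,0]},{"dp":[0.02,0,0],"delta_rot":[0,-0.1,0]}]' | grep -E "pos|wrist"
python3 -m creep '[{"dp":[0,0,0],"delta_rot":[0,0,0]},{"dp":[0,0,0],"delta_rot":[0,0,0]},{"dp":[0,0,0],"delta_rot":[0,0,0]},{"dp":[0,0,0],"delta_rot":[0,0,0]},{"dp":[0,0,0],"delta_rot":[0,0,0]}]' | grep -E "pos|wrist"
cat >> h.py <<'E'
def pan():
    c,im=snap('wrist'); g=(im[:160,250:388].max(2)<75).astype('uint8'); n,l,s,ce=cv2.connectedComponentsWithStats(g)
    print('pan blobs',[(s[i,:5].tolist(),(ce[i]+[250,0]).round().tolist()) for i in range(1,n) if s[i,4]>250]); return c,im
E
python3 -c "
from h import *
st(); pan()"
```

```text
ee_pos: [0.5074, -0.3107, 0.3194]
wrist_force: [-0.5, -0.3, -1.9]
ee_pos: [0.5082, -0.292, 0.277]
wrist_force: [-0.8, -0.5, -2.0]
ee_pos: [0.5092, -0.2943, 0.2785]
wrist_force: [0.2, -0.2, -2.5]
t 39.42 p [ 0.5092 -0.2943  0.2785] x [ 0.047  0.566 -0.823] z [-0.066 -0.821 -0.568] F [ 0.2 -0.2 -2.5] op 0.168 g 99.1 q [-0.12  0.3   1.76 -1.04  1.27  0.4 ]
pan blobs []
```

```bash
python3 -m creep '[{"dp":[-0.05,0,-0.04],"delta_rot":[0,0.1,0]},{"dp":[-0.05,0,-0.04],"delta_rot":[0,0.1,0]},{"dp":[0,0,0],"delta_rot":[0,0.1,0]},{"dp":[0,0,0],"delta_rot":[0,0.1,0]},{"dp":[0,0,0],"delta_rot":[0,0.1,0]}]' | grep -E "pos|wrist"
python3 -m creep '[{"dp":[0,0,0],"delta_rot":[0,0.1,0]},{"dp":[0,0,0],"delta_rot":[0,0.014,0]},{"dp":[0,0,0],"delta_rot":[0,0,0]},{"dp":[0,0,0],"delta_rot":[0,0,0]},{"dp":[0,0,0],"delta_rot":[0,0,0]}]' | grep -E "pos|wrist"
python3 -c "
from h import *
st(); centres(); print('dp',mov(np.array([.5451,.1401,.20])-observe()['ee_pos']))"
```

```text
ee_pos: [0.5091, -0.2939, 0.2983]
wrist_force: [-0.8, 0.0, -2.8]
ee_pos: [0.5095, -0.2924, 0.2971]
wrist_force: [0.1, -1.3, -0.9]
t 40.73 p [ 0.5095 -0.2924  0.2971] x [ 0.077  0.997 -0.004] z [-0.001 -0.004 -1.   ] F [ 0.1 -1.3 -0.9] op 0.175 g 99.1 q [-0.64  0.27  1.36 -0.    1.52 -0.56]
225 [194 191  24  20] [204.3 200.2] tray [0.0401 0.0985]
68 [225 197  10   9] [229.4 201.4] tray [0.0478 0.033 ]
dp [2.897 0.013 0.637]
```

```bash
for i in 1 2; do python3 -m creep '[{"dp":[0.29,0.0013,0.064],"delta_rot":[0,0,0]},{"dp":[0.29,0.0013,0.064],"delta_rot":[0,0,0]},{"dp":[0.29,0.0013,0.064],"delta_rot":[0,0,0]},{"dp":[0.29,0.0013,0.064],"delta_rot":[0,0,0]},{"dp":[0.29,0.0013,0.064],"delta_rot":[0,0,0]}]' | grep -E "pos|wrist";done
python3 -m creep '[{"dp":[0,0,0.2],"delta_rot":[0,0,0]},{"dp":[0,0,0.2],"delta_rot":[0,0,0]},{"dp":[0,0,0.2],"delta_rot":[0,0,0]},{"dp":[0,0,0.2],"delta_rot":[0,0,0]},{"dp":[0,0,0.19],"delta_rot":[0,0,0]}]' | grep -E "pos|wrist"
python3 -m creep '[{"dp":[0,0,0.01],"delta_rot":[0,0,0]},{"dp":[0,0,0.01],"delta_rot":[0,0,0]},{"dp":[0,0,0.01],"delta_rot":[0,0,0]},{"dp":[0,0,0],"delta_rot":[0,0,0]},{"dp":[0,0,0],"delta_rot":[0,0,0]}]' | grep -E "pos|wrist"
python3 -c "
from h import *
st()"
```

```text
ee_pos: [0.5275, -0.0753, 0.2483]
wrist_force: [-0.7, 0.4, -0.8]
ee_pos: [0.5455, 0.1413, 0.1996]
wrist_force: [0.4, -0.2, -1.1]
ee_pos: [0.5456, 0.1395, 0.0505]
wrist_force: [-0.0, -0.2, -2.0]
ee_pos: [0.5462, 0.1389, 0.0473]
wrist_force: [-0.0, 0.2, -1.1]
t 43.27 p [0.5462 0.1389 0.0473] x [ 0.079  0.997 -0.003] z [ 0.001 -0.003 -1.   ] F [-0.   0.2 -1.1] op 0.173 g 99.0 q [ 0.13  0.42  1.79 -0.    0.93  0.21]
```

```bash
for i in 1 2; do python3 -m creep '[{"dp":[0,0,0.005],"delta_rot":[0,0,0]},{"dp":[0,0,0.005],"delta_rot":[0,0,0]},{"dp":[0,0,0],"delta_rot":[0,0,0]},{"dp":[0,0,0],"delta_rot":[0,0,0]},{"dp":[0,0,0],"delta_rot":[0,0,0]}]' | grep -E "pos|wrist";done
python3 -m creep '[{"dp":[0.03,-0.003,0.002],"delta_rot":[0,0,0]},{"dp":[0.03,0,0.002],"delta_rot":[0,0,0]},{"dp":[0.03,0,0.001],"delta_rot":[0,0,0]},{"dp":[0.03,0,0],"delta_rot":[0,0,0]},{"dp":[0.03,0,0],"delta_rot":[0,0,0]}]' | grep -E "pos|wrist"
```

```text
ee_pos: [0.5458, 0.1388, 0.0451]
wrist_force: [0.4, 0.1, -1.2]
ee_pos: [0.5459, 0.1387, 0.0449]
wrist_force: [-2.5, -1.3, 7.6]
ee_pos: [0.5484, 0.1595, 0.0451]
wrist_force: [-0.3, -6.9, 12.0]
```

```bash
for i in 1 2 3; do python3 -m creep '[{"dp":[0.042,0,0],"delta_rot":[0,0,0]},{"dp":[0.042,0,0],"delta_rot":[0,0,0]},{"dp":[0.042,0,0],"delta_rot":[0,0,0]},{"dp":[0.042,0,0],"delta_rot":[0,0,0]},{"dp":[0.038,0,0],"delta_rot":[0,0,0]}]' | grep -E "pos|wrist"; done
python3 -m creep '[{"dp":[0.012,0,0],"delta_rot":[0,0,0]},{"dp":[0.012,0,0],"delta_rot":[0,0,0]},{"dp":[0.012,0,0],"delta_rot":[0,0,0]},{"dp":[0,0,0],"delta_rot":[0,0,0]},{"dp":[0,0,0],"delta_rot":[0,0,0]}]' | grep -E "pos|wrist"
python3 -c "
from h import *
st(); c,im=pan(); cv2.imwrite('pics/p13.png',im[:,:,::-1]); g=(im[:200,100:240].max(2)<75).astype('uint8'); print('left side dark',g.sum(), (im[:200,400:560].max(2)<75).sum())
c,t=snap('scene','s13')"
```

```text
ee_pos: [0.5508, 0.1903, 0.0451]
wrist_force: [-1.0, -6.7, 11.7]
ee_pos: [0.5533, 0.221, 0.0451]
wrist_force: [-0.4, -8.0, 12.6]
ee_pos: [0.5556, 0.2517, 0.0451]
wrist_force: [-0.4, -8.7, 14.1]
ee_pos: [0.556, 0.2571, 0.0451]
wrist_force: [-1.5, -7.5, 12.4]
t 47.65 p [0.556  0.2571 0.0451] x [ 0.078  0.997 -0.006] z [ 0.002 -0.006 -1.   ] F [-1.5 -7.5 12.4] op 0.173 g 101.3 q [ 0.32  0.48  1.68 -0.01  0.98  0.41]
pan blobs [([67, 0, 71, 126, 6256], [353.0, 61.0])]
left side dark 0 0
```

```bash
python3 -m creep '[{"dp":[0.012,0,0],"delta_rot":[0,0,0]},{"dp":[0.0107,0,0],"delta_rot":[0,0.0167,0]},{"dp":[0.0107,0,0],"delta_rot":[0,0.0167,0]},{"dp":[0.0107,0,0.001],"delta_rot":[0,0.0167,0]},{"dp":[0.0107,0,0.001],"delta_rot":[0,0.0167,0]}]' | grep -E "pos|wrist"
python3 -m creep '[{"dp":[0.0107,0,0.001],"delta_rot":[0,0.0167,0]},{"dp":[0.007,0,0.001],"delta_rot":[0,0.0167,0]},{"dp":[0.007,0,0.0015],"delta_rot":[0,0.0167,0]},{"dp":[0.007,0,0.0015],"delta_rot":[0,0.0167,0]},{"dp":[0.007,0,0.0015],"delta_rot":[0,0.0167,0]}]' | grep -E "pos|wrist"
python3 -m creep '[{"dp":[0.005,0,0],"delta_rot":[0,0.025,0]},{"dp":[0,0,0],"delta_rot":[0,0.025,0]},{"dp":[0,0,0],"delta_rot":[0,0.025,0]},{"dp":[0,0,0],"delta_rot":[0,0.022,0]},{"dp":[0,0,0],"delta_rot":[0,0,0]}]' | grep -E "pos|wrist"
python3 - <<'E'
from h import *
st(); c,im=pan()
c2,t=snap('scene'); a=cv2.resize(t[140:220,270:410],(640,366),interpolation=cv2.INTER_CUBIC)
cv2.imwrite('pics/m14.png',np.vstack([im[:180], a])[:,:,::-1])
E
```

```text
ee_pos: [0.5549, 0.2649, 0.0419]
wrist_force: [-0.2, -1.0, 0.1]
ee_pos: [0.5562, 0.2735, 0.0424]
wrist_force: [-0.3, 0.3, -1.5]
ee_pos: [0.5563, 0.2733, 0.0423]
wrist_force: [0.0, -0.5, -1.3]
t 49.62 p [0.5563 0.2733 0.0423] x [0.075 0.924 0.376] z [ 0.03   0.375 -0.927] F [ 0.  -0.5 -1.3] op 0.17 g 99.0 q [ 0.12  0.46  1.83  0.51  0.85 -0.14]
pan blobs [([23, 0, 115, 157, 8464], [346.0, 86.0])]
```

```bash
python3 -m creep '[{"dp":[0.02,0,-0.06],"delta_rot":[0,0.02,0]},{"dp":[0.04,0,-0.1],"delta_rot":[0,0.025,0]},{"dp":[0.05,0,-0.1],"delta_rot":[0,0.025,0]},{"dp":[0.05,0,-0.1],"delta_rot":[0,0.025,0]},{"dp":[0.05,0,-0.1],"delta_rot":[0,0.025,0]}]' | grep -E "pos|wrist"
python3 -m creep '[{"dp":[0.1,0,-0.17],"delta_rot":[0,0,0]},{"dp":[0.1,0,-0.17],"delta_rot":[0,0,0]},{"dp":[0.1,0,-0.17],"delta_rot":[0,0,0]},{"dp":[0.08,0,-0.15],"delta_rot":[0,0,0]},{"dp":[0,0,0],"delta_rot":[0,0,0]}]' | grep -E "pos|wrist"
python3 - <<'E'
from h import *
st(); c,im=pan(); cv2.imwrite('pics/w15.png',im[:,:,::-1])
g=(im[:170,240:400].max(2)<90).astype('uint8'); print(g.sum()); print('\n'.join(''.join('#' if v else '.' for v in r[::4]) for r in g[::8]))
c,t=snap('scene'); m=(t[160:230,290:400].max(2)<60).astype('uint8'); print('tray dark px in scene',m.sum())
print('dp',mov(np.array([.509,-.312,.32])-observe()['ee_pos']))
E
```

```text
ee_pos: [0.5561, 0.2711, 0.1197]
wrist_force: [-0.4, 1.1, -2.2]
ee_pos: [0.5567, 0.2651, 0.2351]
wrist_force: [0.7, -1.3, -2.0]
t 50.98 p [0.5567 0.2651 0.2351] x [0.064 0.837 0.544] z [ 0.048  0.542 -0.839] F [ 0.7 -1.3 -2. ] op 0.174 g 99.1 q [-0.    0.27  1.66  0.61  1.23 -0.14]
pan blobs [([25, 0, 113, 157, 8948], [344.0, 85.0])]
10830
......................################..
......................###############...
.......................#############....
........................###########.....
...........................#####........
.........................###########....
........................##############..
.......................###############..
.......................###############..
.......................################.
.......................################.
........................############.##.
........................#########....##.
........########.....##########.....##..
.......###########..#############...##..
.....#############.##############...#...
....##############################......
.....############################.......
......############..############........
.......#########......#########.........
........................................
........................................
tray dark px in scene 0
dp [-2.923e+00 -1.000e-03 -2.586e+00]
```

All four are aboard: two at the back, one ahead of them, one at the front. The scene camera shows no dark spots left in the tray. Carrying them to the hopper.

```bash
python3 -m creep '[{"dp":[-0.04,0,-0.035],"delta_rot":[0,0,0]},{"dp":[-0.08,0,-0.07],"delta_rot":[0,0,0]},{"dp":[-0.12,0,-0.106],"delta_rot":[0,0,0]},{"dp":[-0.135,0,-0.12],"delta_rot":[0,0,0]},{"dp":[-0.135,0,-0.12],"delta_rot":[0,0,0]}]' | grep -E "pos|wrist"
for i in 1 2 3; do python3 -m creep '[{"dp":[-0.135,0,-0.12],"delta_rot":[0,0,0]},{"dp":[-0.135,0,-0.12],"delta_rot":[0,0,0]},{"dp":[-0.135,0,-0.12],"delta_rot":[0,0,0]},{"dp":[-0.135,0,-0.12],"delta_rot":[0,0,0]},{"dp":[-0.135,0,-0.12],"delta_rot":[0,0,0]}]' | grep -E "pos|wrist";done
python3 -m creep '[{"dp":[-0.12,0,-0.106],"delta_rot":[0,0,0]},{"dp":[-0.1,0,-0.088],"delta_rot":[0,0,0]},{"dp":[-0.07,0,-0.062],"delta_rot":[0,0,0]},{"dp":[-0.05,0,-0.04],"delta_rot":[0,0,0]},{"dp":[0,0,0],"delta_rot":[0,0,0]}]' | grep -E "pos|wrist"
python3 -c "
from h import *
st(); pan(); centres(); print('dp',mov(np.array([.509,-.312,.32])-observe()['ee_pos']))"
```

```text
ee_pos: [0.5472, 0.1628, 0.2474]
wrist_force: [0.0, -0.7, -2.3]
ee_pos: [0.5365, 0.0292, 0.2682]
wrist_force: [-0.1, -0.3, -1.5]
ee_pos: [0.5258, -0.1043, 0.2888]
wrist_force: [-0.4, -0.6, -2.2]
ee_pos: [0.5152, -0.2377, 0.3095]
wrist_force: [-0.2, -0.0, -2.5]
ee_pos: [0.5102, -0.303, 0.319]
wrist_force: [0.6, 0.5, -1.9]
t 54.2 p [ 0.5102 -0.303   0.319 ] x [0.067 0.837 0.543] z [ 0.043  0.541 -0.84 ] F [ 0.6  0.5 -1.9] op 0.172 g 99.1 q [-0.89  0.46  1.14  0.41  1.94 -0.74]
pan blobs [([5, 0, 133, 158, 10054], [336.0, 90.0])]
dp [-0.054 -0.003 -0.04 ]
```

```bash
python3 -m creep '[{"dp":[-0.09,0,0.109],"delta_rot":[0,0,0]},{"dp":[-0.09,0,0.109],"delta_rot":[0,0,0]},{"dp":[-0.09,0,0.109],"delta_rot":[0,0,0]},{"dp":[-0.09,0,0.109],"delta_rot":[0,0,0]},{"dp":[-0.09,0,0.109],"delta_rot":[0,0,0]}]' | grep -E "pos|wrist"
python3 -m creep '[{"dp":[0,0,0],"delta_rot":[0,-0.117,0]},{"dp":[0,0,0],"delta_rot":[0,-0.117,0]},{"dp":[0,0,0],"delta_rot":[0,-0.117,0]},{"dp":[0,0,0],"delta_rot":[0,-0.117,0]},{"dp":[0,0,0],"delta_rot":[0,-0.117,0]}]' | grep -E "pos|wrist"
python3 -m creep '[{"dp":[-0.01,0,-0.03],"delta_rot":[0,-0.1,0]},{"dp":[-0.04,0,-0.05],"delta_rot":[0,-0.1,0]},{"dp":[-0.045,0,-0.05],"delta_rot":[0,-0.1,0]},{"dp":[-0.05,0,-0.05],"delta_rot":[0,-0.09,0]},{"dp":[-0.05,0,-0.04],"delta_rot":[0,0,0]}]' | grep -E "pos|wrist"
python3 -m creep '[{"dp":[0,0,0],"delta_rot":[0,0,0]},{"dp":[0,0,0],"delta_rot":[0,0,0]},{"dp":[0,0,0],"delta_rot":[0,0,0]},{"dp":[0,0,0],"delta_rot":[0,0,0]},{"dp":[0,0,0],"delta_rot":[0,0,0]}]' | grep -E "pos|wrist"
python3 -c "
from h import *
st(); pan()"
```

```text
ee_pos: [0.5094, -0.3138, 0.2136]
wrist_force: [0.1, 0.3, -1.6]
ee_pos: [0.509, -0.3133, 0.2152]
wrist_force: [-1.4, 0.2, -3.0]
ee_pos: [0.5083, -0.3133, 0.2558]
wrist_force: [-0.3, 0.0, -1.5]
ee_pos: [0.5089, -0.3164, 0.2584]
wrist_force: [-0.3, 0.3, -0.8]
t 56.8 p [ 0.5089 -0.3164  0.2584] x [ 0.046  0.574 -0.818] z [-0.065 -0.815 -0.576] F [-0.3  0.3 -0.8] op 0.175 g 99.1 q [-0.17  0.32  1.79 -1.06  1.21  0.41]
pan blobs []
```

```bash
python3 -m creep '[{"dp":[-0.06,0,-0.05],"delta_rot":[0,0.1,0]},{"dp":[-0.06,0,-0.05],"delta_rot":[0,0.1,0]},{"dp":[-0.04,0,-0.05],"delta_rot":[0,0.1,0]},{"dp":[-0.03,0,-0.05],"delta_rot":[0,0.1,0]},{"dp":[0,0,0],"delta_rot":[0,0.1,0]}]' | grep -E "pos|wrist"
python3 -m creep '[{"dp":[0,0,0],"delta_rot":[0,0.1,0]},{"dp":[0,0,0],"delta_rot":[0,0.012,0]},{"dp":[0,0,0],"delta_rot":[0,0,0]},{"dp":[0,0,0],"delta_rot":[0,0,0]},{"dp":[0,0,0],"delta_rot":[0,0,0]}]' | grep -E "pos|wrist"
python3 -c "
from h import *
st(); print('dp',mov(np.array([.5145,-.005,.26])-observe()['ee_pos']))"
```

```text
ee_pos: [0.5092, -0.3171, 0.3021]
wrist_force: [-0.7, -0.7, -2.9]
ee_pos: [0.5093, -0.3154, 0.3002]
wrist_force: [0.3, 0.0, -1.6]
t 58.1 p [ 0.5093 -0.3154  0.3002] x [0.077 0.997 0.003] z [ 0.     0.003 -1.   ] F [ 0.3  0.  -1.6] op 0.173 g 99.1 q [-0.67  0.29  1.32  0.    1.53 -0.59]
dp [ 2.065 -0.125  0.275]
```

```bash
for i in 1 2; do python3 -m creep '[{"dp":[0.2065,-0.0125,0.0275],"delta_rot":[0,0,0]},{"dp":[0.2065,-0.0125,0.0275],"delta_rot":[0,0,0]},{"dp":[0.2065,-0.0125,0.0275],"delta_rot":[0,0,0]},{"dp":[0.2065,-0.0125,0.0275],"delta_rot":[0,0,0]},{"dp":[0.2065,-0.0125,0.0275],"delta_rot":[0,0,0]}]' | grep -E "pos|wrist";done
for i in 1 2; do python3 -m creep '[{"dp":[0,0,0],"delta_rot":[0,0,0.095]},{"dp":[0,0,0],"delta_rot":[0,0,0.095]},{"dp":[0,0,0],"delta_rot":[0,0,0.095]},{"dp":[0,0,0],"delta_rot":[0,0,0.095]},{"dp":[0,0,0],"delta_rot":[0,0,0.095]}]' | grep -E "pos|wrist";done
python3 - <<'E'
from h import *
st(); print('dp',mov(np.array([.5145,-.005,.055])-observe()['ee_pos'])); centres()
c,t=snap('top','t16'); hs=t[195:285,395:490]; m=(hs.max(2)<60)
cv2.imwrite('pics/hop16.png',cv2.resize(hs,(760,720),interpolation=cv2.INTER_CUBIC)[:600,:,::-1])
E
```

```text
ee_pos: [0.5119, -0.1598, 0.2802]
wrist_force: [0.1, 0.5, -1.2]
ee_pos: [0.5146, -0.0047, 0.2601]
wrist_force: [0.4, 0.1, -1.6]
ee_pos: [0.5145, -0.0056, 0.2602]
wrist_force: [0.3, -0.1, -1.0]
ee_pos: [0.5145, -0.0056, 0.2601]
wrist_force: [0.4, 0.9, -1.6]
t 60.6 p [ 0.5145 -0.0056  0.2601] x [ 1.    -0.004  0.   ] z [ 0.     0.003 -1.   ] F [ 0.4  0.9 -1.6] op 0.173 g 99.1 q [-0.15  0.17  1.58  0.    1.4   1.43]
dp [-0.000e+00  1.000e-03  1.368e+00]
```

View pics/hop16.png

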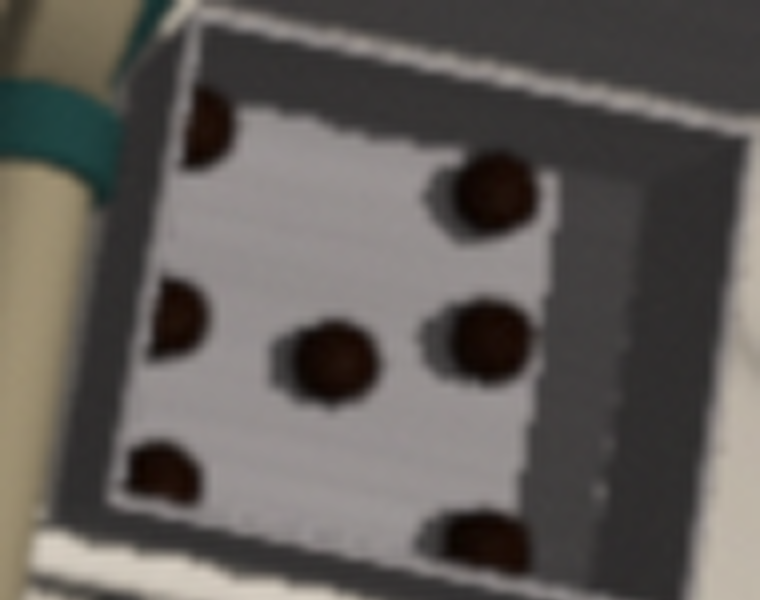

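All seven centres are in the hopper: (205,125), (180,318), (165,470), (335,362), (490,190), (488,340), (485,540). Now to put the scoop down.

```bash
for i in 1 2; do python3 -m creep '[{"dp":[0,0,0.137],"delta_rot":[0,0,0]},{"dp":[0,0,0.137],"delta_rot":[0,0,0]},{"dp":[0,0,0.137],"delta_rot":[0,0,0]},{"dp":[0,0,0.137],"delta_rot":[0,0,0]},{"dp":[0,0,0.137],"delta_rot":[0,0,0]}]' | grep -E "pos|wrist";done
python3 -m creep '[{"dp":[0,0,0.018],"delta_rot":[0,0,0]},{"dp":[0,0,0.018],"delta_rot":[0,0,0]},{"dp":[0,0,0.016],"delta_rot":[0,0,0]},{"dp":[0,0,0.01],"delta_rot":[0,0,0]},{"dp":[0,0,0],"delta_rot":[0,0,0]}]' | grep -E "pos|wrist"
python3 -m creep '[{"dp":[0,0,0.004],"delta_rot":[0,0,0]},{"dp":[0,0,0.003],"delta_rot":[0,0,0]},{"dp":[0,0,0],"delta_rot":[0,0,0]},{"dp":[0,0,0],"delta_rot":[0,0,0]},{"dp":[0,0,0],"delta_rot":[0,0,0]}]' | grep -E "pos|wrist"
```

```text
ee_pos: [0.5148, -0.0055, 0.1568]
wrist_force: [-0.2, -0.1, -1.4]
ee_pos: [0.5151, -0.0052, 0.0541]
wrist_force: [0.7, 0.1, -1.3]
ee_pos: [0.5152, -0.0057, 0.0454]
wrist_force: [0.4, 0.3, -0.7]
ee_pos: [0.5151, -0.0056, 0.0441]
wrist_force: [0.3, 0.4, -1.4]
```

```bash
for i in 1 2; do python3 -m creep '[{"dp":[0,0,0.004],"delta_rot":[0,0,0]},{"dp":[0,0,0.003],"delta_rot":[0,0,0]},{"dp":[0,0,0],"delta_rot":[0,0,0]},{"dp":[0,0,0],"delta_rot":[0,0,0]},{"dp":[0,0,0],"delta_rot":[0,0,0]}]' | grep -E "pos|wrist";done
```

```text
ee_pos: [0.5151, -0.0056, 0.0438]
wrist_force: [-1.3, 0.8, 5.1]
ee_pos: [0.5149, -0.0056, 0.0437]
wrist_force: [-4.4, 1.1, 11.9]
```

```bash
python3 -m creep '[{"dp":[0,0,-0.004],"delta_rot":[0,0,0]},{"dp":[0,0,0],"delta_rot":[0,0,0]},{"dp":[0,0,0],"delta_rot":[0,0,0]},{"dp":[0,0,0],"delta_rot":[0,0,0]},{"dp":[0,0,0],"delta_rot":[0,0,0]}]' 0.6 | grep -E "pos|wrist|open"
python3 -m creep '[{"dp":[0,0,-0.05],"delta_rot":[0,0,0]},{"dp":[0,0,-0.15],"delta_rot":[0,0,0]},{"dp":[0,0,-0.35],"delta_rot":[0,0,0]},{"dp":[0,0,-0.35],"delta_rot":[0,0,0]},{"dp":[0,0,-0.35],"delta_rot":[0,0,0]}]' | grep -E "pos|wrist|open"
python3 -m creep '[{"dp":[0,0,-0.3],"delta_rot":[0,0,0]},{"dp":[0,0,-0.3],"delta_rot":[0,0,0]},{"dp":[0,0,0],"delta_rot":[0,0,0]},{"dp":[0,0,0],"delta_rot":[0,0,0]},{"dp":[0,0,0],"delta_rot":[0,0,0]}]' 0 30| grep -E "pos|wrist|open"
python3 - <<'E'
from h import *
st(); c,t=snap('top','t17'); s,im=snap('scene','s17'); w,wi=snap('wrist','w17')
a=np.radians(-6.4); Rm=np.array([[np.cos(a),-np.sin(a)],[np.sin(a),np.cos(a)]])
M=lambda x,y,z: np.r_[Rm@[x,y]+[.521,-.251],z]
print('rim proj BL,BR',proj(c,M(.075,.085,.135)),'seen 420,196.2',proj(c,M(.075,-.085,.135)),'seen 488.8,211.9')
# dark knob / lever ball detection in top and scene
for n,c_,im_,roi in [('top',c,t,(410,150,500,330)),('scene',s,im,(150,210,300,330))]:
    x0,y0,x1,y1=roi; m=(im_[y0:y1,x0:x1].max(2)<28).astype('uint8'); k,l,st_,ce=cv2.connectedComponentsWithStats(m)
    print(n,[(st_[i,:5].tolist(),(ce[i]+[x0,y0]).round(1).tolist()) for i in range(1,k) if st_[i,4]>12])
for nm,p in [('knob',M(.075+.12*.323+.035*.946+.006,0,.135+.12*.946-.035*.323)),('ball',M(-.1786,0,.118))]: print(nm,p.round(3),'top',proj(c,p).round(1),'scene',proj(s,p).round(1))
E
```

```text
ee_pos: [0.5151, -0.0057, 0.0425]
wrist_force: [-1.4, -0.0, 0.3]
opening: 0.602
ee_pos: [0.5148, -0.0063, 0.2324]
wrist_force: [1.4, -1.5, 0.0]
opening: 0.598
ee_pos: [0.5141, -0.0065, 0.3187]
wrist_force: [0.6, 0.4, -0.1]
opening: -0.001
t 66.33 p [ 0.5141 -0.0065  0.3187] x [ 1.    -0.001 -0.003] z [-0.003  0.004 -1.   ] F [ 0.6  0.4 -0.1] op -0.001 g 0.0 q [-0.15  0.15  1.46  0.    1.54  1.42]
rim proj BL,BR [417.74391933 196.42541195] seen 420,196.2 [489.30883445 210.24638722] seen 488.8,211.9
top [([59, 12, 12, 13, 109], [474.5, 167.1]), ([42, 64, 8, 10, 47], [454.9, 218.6]), ([42, 83, 8, 9, 54], [455.2, 237.3]), ([22, 86, 7, 9, 38], [434.4, 240.0]), ([2, 101, 5, 5, 16], [413.4, 252.9]), ([41, 110, 9, 5, 32], [454.2, 261.8]), ([21, 155, 10, 10, 76], [435.4, 309.4])]
scene [([135, 9, 15, 13, 121], [291.4, 225.3]), ([18, 21, 9, 9, 53], [172.1, 234.9]), ([104, 23, 24, 19, 220], [267.0, 242.4])]
knob [ 0.673 -0.268  0.237] top [472.6 158.9] scene [279.5 253.3]
ball [ 0.344 -0.231  0.118] top [436.6 312.2] scene [169.3 235.4]
```

Run:
```python
from h import *
c=calibration('top');s=calibration('scene')
for n,a,b in [('knob',(474.5,167.1),(267,242.4)),('ball',(435.4,309.4),(172.1,234.9))]:
    p,e=two(c,a,s,b); print(n,p.round(4),round(e,4))
# lid & scoop on saved images
t=cv2.imread('pics/t17.png'); 
g=cv2.cvtColor(t,cv2.COLOR_BGR2GRAY)
print('rim rows at cols', {u:[int(v) for v in g[160:225,u]][::1] for u in (440,)})
# scoop in top image: handle dark vs rest
h=t[225:285,315:370].max(2)
ys,xs=np.where(h<35); print('handle px', xs.mean()+315, ys.min()+225, ys.max()+225, len(xs))
```

```text
knob [ 0.6487 -0.2677  0.2524] 0.0027
ball [ 0.3493 -0.2278  0.1196] 0.0002
rim rows at cols {440: [213, 216, 216, 213, 191, 134, 142, 185, 174, 145, 127, 87, 63, 59, 60, 60, 60, 59, 58, 59, 59, 60, 60, 60, 60, 60, 59, 61, 59, 59, 60, 61, 61, 62, 61, 59, 60, 62, 68, 107, 147, 127, 67, 52, 52, 52, 54, 52, 53, 55, 62, 88, 125, 144, 148, 151, 152, 151, 151, 149, 148, 148, 148, 148, 146]}
handle px 337.08641975308643 225 258 486
```

```bash
for i in 1 2; do python3 -m creep '[{"dp":[0.123,0.139,-0.01],"delta_rot":[0,0,0]},{"dp":[0.123,0.139,-0.01],"delta_rot":[0,0,0]},{"dp":[0.123,0.139,-0.01],"delta_rot":[0,0,0]},{"dp":[0.123,0.139,-0.01],"delta_rot":[0,0,0]},{"dp":[0.123,0.139,-0.01],"delta_rot":[0,0,0]}]' | grep -E "pos|wrist";done
python3 -m creep '[{"dp":[0,0,0],"delta_rot":[0,0,0.014]},{"dp":[0,0,0],"delta_rot":[0,0,0.014]},{"dp":[0,0,0],"delta_rot":[0,0,0.014]},{"dp":[0,0,0],"delta_rot":[0,0,0.014]},{"dp":[0,0,0],"delta_rot":[0,0,0.014]}]' | grep -E "pos|wrist"
python3 - <<'E'
from h import *
st()
c=(.523,-.2505);a=np.radians(-6.4);Rm=np.array([[np.cos(a),-np.sin(a)],[np.sin(a),np.cos(a)]])
o=observe()['ee_pos']; T=R.from_rotvec(observe()['eef_rot'])
pts=[np.r_[Rm@[.170,.055]+c,.237]]
for th in [1.9,1.75,1.6,1.45,1.3,1.15,1.0,.85,.7,.55,.4,.25,.1,0,-.03]:
    r=.11; x=.075-r*np.cos(th)+.006*np.sin(th)+.011; z=.135+r*np.sin(th)+.006*np.cos(th)
    pts.append(np.r_[Rm@[x,.055]+c,z])
p=o
for i,q in enumerate(pts): print(i,q.round(3),(T.inv().apply(q-p)/.15).round(3)); p=q
E
```

```text
ee_pos: [0.6076, -0.1117, 0.3265]
wrist_force: [1.3, -0.7, -0.2]
ee_pos: [0.6998, -0.216, 0.3334]
wrist_force: [-0.6, 0.1, 0.2]
ee_pos: [0.699, -0.2149, 0.3349]
wrist_force: [0.3, -0.4, -1.0]
t 68.35 p [ 0.699  -0.2149  0.3349] x [ 0.994 -0.112  0.   ] z [ 0.001  0.004 -1.   ] F [ 0.3 -0.4 -1. ] op -0.002 g 0.0 q [-0.4   0.5   0.9   0.    1.74  1.29]
0 [ 0.698 -0.215  0.237] [-0.007  0.002  0.653]
1 [ 0.656 -0.21   0.237] [-0.285  0.    -0.001]
2 [ 0.64  -0.208  0.242] [-0.105 -0.    -0.033]
3 [ 0.624 -0.206  0.245] [-0.109 -0.    -0.017]
4 [ 0.607 -0.205  0.245] [-0.11   0.    -0.001]
5 [ 0.591 -0.203  0.243] [-0.109  0.     0.015]
6 [ 0.575 -0.201  0.238] [-0.105  0.     0.032]
7 [ 0.561 -0.199  0.231] [-0.1    0.     0.047]
8 [ 0.547 -0.198  0.222] [-0.091  0.     0.061]
9 [ 0.535 -0.196  0.21 ] [-0.081  0.     0.074]
10 [ 0.525 -0.195  0.198] [-0.069  0.     0.086]
11 [ 0.516 -0.194  0.183] [-0.056  0.     0.095]
12 [ 0.51  -0.194  0.168] [-0.041  0.     0.102]
13 [ 0.506 -0.193  0.152] [-0.025  0.     0.107]
14 [ 0.505 -0.193  0.141] [-0.008  0.     0.073]
15 [ 0.505 -0.193  0.138] [-0.001  0.     0.022]
```

```bash
python3 -m creep '[{"dp":[0,0,0.13],"delta_rot":[0,0,0]},{"dp":[0,0,0.13],"delta_rot":[0,0,0]},{"dp":[0,0,0.13],"delta_rot":[0,0,0]},{"dp":[0,0,0.13],"delta_rot":[0,0,0]},{"dp":[0,0,0.13],"delta_rot":[0,0,0]}]' | grep -E "pos|wrist"
python3 -m creep '[{"dp":[-0.057,0,0],"delta_rot":[0,0,0]},{"dp":[-0.057,0,0],"delta_rot":[0,0,0]},{"dp":[-0.057,0,0],"delta_rot":[0,0,0]},{"dp":[-0.057,0,0],"delta_rot":[0,0,0]},{"dp":[-0.057,0,0],"delta_rot":[0,0,0]}]' | grep -E "pos|wrist"
python3 -m creep '[{"dp":[-0.052,0,-0.016],"delta_rot":[0,0,0]},{"dp":[-0.053,0,-0.017],"delta_rot":[0,0,0]},{"dp":[-0.054,0,-0.009],"delta_rot":[0,0,0]},{"dp":[-0.055,0,-0.008],"delta_rot":[0,0,0]},{"dp":[-0.05,0,0],"delta_rot":[0,0,0]}]' | grep -E "pos|wrist"
```

```text
ee_pos: [0.6992, -0.2148, 0.2365]
wrist_force: [-0.1, -0.6, -1.2]
ee_pos: [0.6562, -0.2103, 0.2375]
wrist_force: [-0.1, -0.6, -0.1]
ee_pos: [0.6174, -0.2059, 0.2448]
wrist_force: [3.0, 0.2, -0.1]
```

```bash
python3 -m creep '[{"dp":[-0.06,0,0],"delta_rot":[0,0,0]},{"dp":[-0.055,0,0.007],"delta_rot":[0,0,0]},{"dp":[-0.055,0,0.008],"delta_rot":[0,0,0]},{"dp":[-0.053,0,0.016],"delta_rot":[0,0,0]},{"dp":[-0.052,0,0.016],"delta_rot":[0,0,0]}]' | grep -E "pos|wrist"
python3 -m creep '[{"dp":[-0.05,0,0.023],"delta_rot":[0,0,0]},{"dp":[-0.05,0,0.024],"delta_rot":[0,0,0]},{"dp":[-0.046,0,0.03],"delta_rot":[0,0,0]},{"dp":[-0.046,0,0.031],"delta_rot":[0,0,0]},{"dp":[-0.041,0,0.037],"delta_rot":[0,0,0]}]' | grep -E "pos|wrist"
python3 -m creep '[{"dp":[-0.04,0,0.037],"delta_rot":[0,0,0]},{"dp":[-0.035,0,0.043],"delta_rot":[0,0,0]},{"dp":[-0.034,0,0.043],"delta_rot":[0,0,0]},{"dp":[-0.028,0,0.047],"delta_rot":[0,0,0]},{"dp":[-0.028,0,0.048],"delta_rot":[0,0,0]}]' | grep -E "pos|wrist"
```

```text
ee_pos: [0.5758, -0.2011, 0.2372]
wrist_force: [2.1, 1.5, 0.8]
ee_pos: [0.541, -0.1974, 0.2153]
wrist_force: [0.5, 0.5, 1.3]
ee_pos: [0.5168, -0.1945, 0.1824]
wrist_force: [1.3, -0.1, 1.1]
```

```bash
python3 -m creep '[{"dp":[-0.02,0,0.051],"delta_rot":[0,0,0]},{"dp":[-0.02,0,0.051],"delta_rot":[0,0,0]},{"dp":[-0.013,0,0.053],"delta_rot":[0,0,0]},{"dp":[-0.012,0,0.053],"delta_rot":[0,0,0]},{"dp":[0,0,0.02],"delta_rot":[0,0,0]}]' | grep -E "pos|wrist"
python3 -m creep '[{"dp":[-0.008,0,0.03],"delta_rot":[0,0,0]},{"dp":[0,0,0.02],"delta_rot":[0,0,0]},{"dp":[0,0,0.01],"delta_rot":[0,0,0]},{"dp":[0,0,0.005],"delta_rot":[0,0,0]},{"dp":[0,0,0],"delta_rot":[0,0,0]}]' | grep -E "pos|wrist"
python3 -c "
from h import *
st(); snap('top','t18'); c,im=snap('scene','s18'); m=(im[210:330,150:300].max(2)<28).astype('uint8');k,l,s,ce=cv2.connectedComponentsWithStats(m);print([(s[i,:5].tolist(),(ce[i]+[150,210]).round(1).tolist()) for i in range(1,k) if s[i,4]>12])"
```

```text
ee_pos: [0.507, -0.1933, 0.148]
wrist_force: [-0.4, 0.2, 0.5]
ee_pos: [0.5065, -0.1933, 0.1414]
wrist_force: [-3.7, 1.7, 13.9]
t 73.35 p [ 0.5065 -0.1933  0.1414] x [ 0.994 -0.111  0.002] z [ 0.002  0.003 -1.   ] F [-3.7  1.7 13.9] op -0.001 g 6.9 q [-0.5   0.29  1.72  0.    1.13  1.18]
[([64, 0, 36, 31, 490], [232.0, 220.2]), ([117, 3, 33, 20, 321], [283.2, 222.3]), ([18, 21, 9, 8, 52], [172.0, 235.0]), ([53, 23, 11, 19, 129], [208.8, 240.6])]
```

```bash
python3 -m creep '[{"dp":[0,0,0.006],"delta_rot":[0,0,0]},{"dp":[0,0,0],"delta_rot":[0,0,0]},{"dp":[0,0,0],"delta_rot":[0,0,0]},{"dp":[0,0,0],"delta_rot":[0,0,0]},{"dp":[0,0,0],"delta_rot":[0,0,0]}]' | grep -E "pos|wrist"
python3 -m creep '[{"dp":[0,0,-0.15],"delta_rot":[0,0,0]},{"dp":[0,0,-0.2],"delta_rot":[0,0,0]},{"dp":[0,0,-0.2],"delta_rot":[0,0,0]},{"dp":[0,0,-0.2],"delta_rot":[0,0,0]},{"dp":[0,0,-0.2],"delta_rot":[0,0,0]}]' | grep -E "pos|wrist"
python3 -m creep '[{"dp":[-0.262,0.069,0],"delta_rot":[0,0,0]},{"dp":[-0.262,0.069,0],"delta_rot":[0,0,0]},{"dp":[-0.262,0.069,0],"delta_rot":[0,0,0]},{"dp":[-0.262,0.069,0],"delta_rot":[0,0,0]},{"dp":[-0.262,0.069,0],"delta_rot":[0,0,0]}]' | grep -E "pos|wrist"
python3 - <<'E'
from h import *
st(); c,t=snap('top','t19'); s,im=snap('scene','s19')
for n,c_,im_,roi in [('top',c,t,(400,180,500,330)),('scene',s,im,(140,180,300,330))]:
    x0,y0,x1,y1=roi; m=(im_[y0:y1,x0:x1].max(2)<28).astype('uint8'); k,l,st_,ce=cv2.connectedComponentsWithStats(m)
    print(n,[(st_[i,:5].tolist(),(ce[i]+[x0,y0]).round(1).tolist()) for i in range(1,k) if st_[i,4]>12])
a=np.radians(-6.4); Rm=np.array([[np.cos(a),-np.sin(a)],[np.sin(a),np.cos(a)]]); k=np.r_[Rm@[-.045,0]+[.523,-.2505],.17]
print('knob if shut',proj(c,k),proj(s,k)); print('dp',mov(np.array([.3056,-.2229,.108])-observe()['ee_pos']))
E
```

```text
ee_pos: [0.5065, -0.1933, 0.1414]
wrist_force: [-4.6, 3.3, 18.5]
ee_pos: [0.5061, -0.1937, 0.2815]
wrist_force: [0.9, -0.4, -0.0]
ee_pos: [0.3039, -0.2234, 0.2804]
wrist_force: [-0.0, -0.7, 0.2]
t 75.33 p [ 0.3039 -0.2234  0.2804] x [ 0.994 -0.11  -0.   ] z [ 0.     0.003 -1.   ] F [-0.  -0.7  0.2] op 0.003 g 0.0 q [-0.82 -0.06  1.77  0.    1.43  0.86]
top [([45, 66, 13, 11, 110], [451.2, 251.0]), ([18, 119, 12, 9, 48], [422.9, 304.0]), ([31, 125, 10, 10, 80], [435.4, 309.5]), ([66, 144, 30, 6, 116], [479.4, 326.8])]
scene [([127, 33, 33, 20, 294], [282.8, 222.1]), ([28, 51, 9, 9, 55], [172.0, 235.0]), ([63, 53, 11, 19, 138], [208.6, 240.3])]
knob if shut [451.02212906 251.15832221] [208.02646405 240.30326235]
dp [ 0.026 -0.     1.149]
```

```bash
python3 -m creep '[{"dp":[0.005,0,0.23],"delta_rot":[0,0,0]},{"dp":[0.005,0,0.23],"delta_rot":[0,0,0]},{"dp":[0.005,0,0.23],"delta_rot":[0,0,0]},{"dp":[0.005,0,0.23],"delta_rot":[0,0,0]},{"dp":[0.005,0,0.23],"delta_rot":[0,0,0]}]' | grep -E "pos|wrist"
for i in 1 2; do python3 -m creep '[{"dp":[0.055,0,0],"delta_rot":[0,0,0]},{"dp":[0.055,0,0],"delta_rot":[0,0,0]},{"dp":[0.055,0,0],"delta_rot":[0,0,0]},{"dp":[0.055,0,0],"delta_rot":[0,0,0]},{"dp":[0.055,0,0],"delta_rot":[0,0,0]}]' | grep -E "pos|wrist";done
python3 -m creep '[{"dp":[0.008,0,0],"delta_rot":[0,0,0]},{"dp":[0.008,0,0],"delta_rot":[0,0,0]},{"dp":[0.008,0,0],"delta_rot":[0,0,0]},{"dp":[0,0,0],"delta_rot":[0,0,0]},{"dp":[0,0,0],"delta_rot":[0,0,0]}]' | grep -E "pos|wrist"
```

```text
ee_pos: [0.31, -0.2234, 0.1069]
wrist_force: [0.4, 0.7, -0.6]
ee_pos: [0.351, -0.228, 0.1085]
wrist_force: [-0.8, -0.1, 0.6]
ee_pos: [0.3904, -0.2318, 0.1075]
wrist_force: [-13.7, -0.3, 3.6]
ee_pos: [0.3902, -0.2317, 0.1074]
wrist_force: [-10.7, -1.7, 5.1]
```

```bash
python3 -m creep '[{"dp":[-0.05,0,0],"delta_rot":[0,0,0]},{"dp":[-0.1,0,0],"delta_rot":[0,0,0]},{"dp":[-0.15,0,0],"delta_rot":[0,0,0]},{"dp":[-0.1,0,0],"delta_rot":[0,0,0]},{"dp":[0,0,-0.15],"delta_rot":[0,0,0]}]' | grep -E "pos|wrist"
python3 -m creep '[{"dp":[0,0,-0.25],"delta_rot":[0,0,0]},{"dp":[0,0,-0.25],"delta_rot":[0,0,0]},{"dp":[0,0,-0.25],"delta_rot":[0,0,0]},{"dp":[0,0,-0.25],"delta_rot":[0,0,0]},{"dp":[0,0,0],"delta_rot":[0,0,0]}]' | grep -E "pos|wrist"
python3 - <<'E'
from h import *
st(); c,t=snap('top','t20'); s,im=snap('scene','s20')
for n,c_,im_,roi in [('top',c,t,(400,180,500,330)),('scene',s,im,(140,180,300,330)),('handle',c,t,(315,215,372,290))]:
    x0,y0,x1,y1=roi; m=(im_[y0:y1,x0:x1].max(2)<28).astype('uint8'); k,l,st_,ce=cv2.connectedComponentsWithStats(m)
    print(n,[(st_[i,:5].tolist(),(ce[i]+[x0,y0]).round(1).tolist()) for i in range(1,k) if st_[i,4]>12])
a=np.radians(-6.4); Rm=np.array([[np.cos(a),-np.sin(a)],[np.sin(a),np.cos(a)]])
for th in (.8,1.0):
    k=np.r_[Rm@[-.145+.07*np.sin(th-.5),0]+[.526,-.248],.057+.07*np.cos(th-.5)]; print('ball at',th,proj(c,k),proj(s,k))
for q in (-.06,-.1,-.147): k=np.array([.5145+.0335+.05+q,-.0056,.077]); print('handle expected',q,proj(c,k))
for y in (-.035,.035): print('pan nose/heel exp',proj(c,[.5985+.0425,-.0056+y,.006]),proj(c,[.5985-.042,-.0056+y,.044]))
# light pan pixels
m=(t[190:240,315:372].min(2)>95).astype('uint8'); k,l,st_,ce=cv2.connectedComponentsWithStats(m); print([(st_[i,:5].tolist(),(ce[i]+[315,190]).tolist()) for i in range(1,k) if st_[i,4]>60])
E
```

```text
ee_pos: [0.3326, -0.2247, 0.1295]
wrist_force: [0.3, -0.5, -0.6]
ee_pos: [0.3361, -0.228, 0.2833]
wrist_force: [-0.1, -0.0, -0.6]
t 79.17 p [ 0.3361 -0.228   0.2833] x [ 0.994 -0.111  0.006] z [ 0.006 -0.001 -1.   ] F [-0.1 -0.  -0.6] op 0.003 g 0.0 q [-0.77 -0.02  1.73  0.    1.43  0.91]
top [([45, 66, 13, 11, 106], [451.2, 250.9]), ([35, 97, 10, 10, 73], [439.6, 281.7]), ([22, 101, 9, 11, 46], [426.3, 284.6]), ([39, 124, 55, 26, 687], [464.9, 317.5])]
scene [([127, 33, 33, 20, 298], [282.8, 222.2]), ([63, 53, 11, 19, 138], [208.6, 240.3]), ([47, 63, 9, 9, 55], [190.9, 246.6])]
handle [([15, 2, 17, 42, 507], [338.0, 238.6])]
ball at 0.8 [439.32997134 285.81146027] [187.65759061 242.49717281]
ball at 1.0 [439.44829923 280.24640351] [192.02608342 246.60700969]
handle expected -0.06 [343.02312875 222.30039762]
handle expected -0.1 [341.80278289 238.38351032]
handle expected -0.147 [340.34262033 257.62720157]
pan nose/heel exp [357.59682225 189.9174658 ] [356.59685749 218.40671831]
pan nose/heel exp [331.63459249 187.7569996 ] [329.29496984 216.1126818 ]
[([0, 0, 8, 50, 335], [317.87462686567164, 213.42985074626864]), ([15, 0, 28, 29, 630], [342.5174603174603, 202.76507936507937]), ([47, 0, 10, 50, 483], [366.6583850931677, 215.08074534161491])]
```

Run:
```python
from h import *
c=calibration('top'); a=onz(c,(343.5,203),.01); b=onz(c,(339.5,257.5),.077); d=(a-b)[:2]; n=d/np.linalg.norm(d)
print(a,b,'mid',b[:2]+n*.097,'rest .548 -.005'); print(manip.finish_job())
```

```text
[ 0.60107943 -0.00538849  0.01      ] [ 0.4511332  -0.00353992  0.077     ] mid [ 0.54812583 -0.00473567] rest .548 -.005
the job is handed in; nothing more can be done
None
```

The job is handed in, and the interface gave no verdict: all seven centres are in the hopper, the lid is shut, the lever is on, and the scoop lies in the middle of the rest plate (about 1 mm off by my measurement).

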